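# Clamp the flat bar in the beam rig

### The job

Take the flat bar (not the round rod) from the wooden rack and set it in the beam rig: one end under the raised clamp foot and pushed up to the end stop, the rest of it lying on the roller. Then screw the knurled clamp knob down, clockwise seen from above, until it stops and holds the bar tight, and let go. Leave the round rod and the other things on the bench where they are.

Things in the scene. Friction and masses are not known exactly. Their poses are not given: they have to be found in the camera images.
- bar_center (a point): centre of the loose flat aluminium bar, 200 x 30 x 12 mm, 0.19 kg: x along its length, y across its 30 mm width, z up through its 12 mm thickness. It starts lying flat along one of the rack's two slots, centred lengthwise, its underside 30 mm above the table. Both ends and faces are alike
- rod_center (a point): centre of the loose round aluminium rod, 200 mm long, 30 mm diameter, 0.38 kg, lying along x in the other slot; to be left there
- rack: wooden rack fixed to the table, origin under its centre, x along the bars, mm: base 190 x 170 x 8; two cross sleepers 22 wide at x = -70 and 70, tops 30 above the table; in them two slots along x at y = -42.5 and 42.5, 33 wide between cheeks that rise 7. Between the sleepers nothing stands beside the bars and 22 is free below them
- rig: beam rig fixed to the table, origin under the centre of its grey base plate (100 mm in x, 260 in y, 12 thick). The bar is to lie along the rig's y axis, resting on the clamp's anvil (y = 80) and the roller (y = -90). It enters the clamp portal moving in +y. Between roller and portal nothing stands on the plate
- seated_center (a point): point fixed on the rig, axes as the rig's: where bar_center lies when the bar is fully home (rig x = 0, y = -2, z = 51 mm), the bar's long axis along this frame's y
- foot: round steel clamp foot, 22 mm diameter, 8 mm thick, hanging under the bridge on the clamp axis (rig x = 0, y = 80 mm); origin at the centre of its underside. It does not turn; it goes straight down 2 mm for each radian the knob is turned: underside at rig z = 63.8 mm at knob value 0, touching a 12 mm bar on the anvil (z = 57) at value 3.4
- knob_center (a point): centre of the dark round knurled knob, 48 mm diameter, 34 mm high, upright on the clamp axis above the bridge; it sinks with the foot (centre at rig z = 128.8 mm at value 0, 121.6 at 3.6). Its underside stays at least 13 mm above the bridge; nothing else stands near it
- knob (a joint): turn of the knob, rad: grows as it is turned clockwise from above (screwing down); it starts raised, between 0 and 0.6, touches the bar at about 3.4 and stops hard at 3.6 (tight). It stays where it is left; turning takes about 0.12 N m, up to 0.25 as it tightens. It needs several grasps
- fork_box: bystander: tuning fork upright on a wooden resonance box 90 x 180 x 50 mm, 207 mm high in all, origin under its centre
- weight: bystander: brass laboratory weight with a neck and button, 56 mm diameter, 84 mm high, origin under its centre
- sensor_can: bystander: white cylinder with a steel ball on top, 70 mm diameter, 111 mm high, origin under its centre
- clamp_seat (a point): middle of the anvil's top, on the clamp axis: rig x 0, y 80, z 45 mm; axes as the rig's. In rig mm: anvil 34 wide, y 62 to 98; two portal posts 12 thick, y 65 to 95, inner faces at x = -19 and 19, under a bridge from z 75 to 90; end stop plate with its face at y = 98, top at z 58
- roller_top (a point): top of the steel roller that carries the bar's other end: rig x 0, y -90, z 45 mm; axes as the rig's. It is 16 mm thick and lies along x between two cheeks, 46 mm apart, 16 mm long in y, their tops 8 mm above this point
Things that resemble listed ones, but are neither listed nor needed, are in the scene too. Of the things shaped like the part that bears bar_center, the aluminium one is meant.

How it is judged (in metres and radians):
On the way:
1. the flat bar lies home in the rig, under the still raised foot (y of bar_center in the frame of seated_center above -0.006 m and z of bar_center in the frame of seated_center between -0.003 and 0.003 m and angle between the x axis of bar_center and the y axis of seated_center, either way round below 0.1 rad and value of joint knob below 2 rad), for 0.2 s.
At the end, for the whole second after the job is handed in: the flat bar lies on the anvil and the roller, its end within 6 mm of the end stop, within 9 mm of the middle sideways and 0.1 rad of the rig's line, and is held by the clamp foot with more than 10 N, the knob turned to at least 3.47 of its 3.6 rad; bar at rest (y of bar_center in the frame of seated_center above -0.006 m and x of bar_center in the frame of seated_center between -0.009 and 0.009 m and z of bar_center in the frame of seated_center between -0.003 and 0.003 m and angle between the x axis of bar_center and the y axis of seated_center, either way round below 0.1 rad and value of joint knob above 3.47 rad and contact force between foot and bar above 10 N and linear speed of bar below 0.01 m/s); the robot touches nothing.
It fails at once if the round rod is taken from or shifted in its slot by more than 20 mm (distance of rod_center from where it was at the start of the episode above 0.02 m).
It fails at once if the tuning fork box is moved by more than 20 mm (distance of fork_box from where it was at the start of the episode above 0.02 m).
It fails at once if the weight is moved by more than 20 mm (distance of weight from where it was at the start of the episode above 0.02 m).
It fails at once if the sensor can is moved by more than 20 mm (distance of sensor_can from where it was at the start of the episode above 0.02 m).
It also fails if it takes over 64 s, if anything falls off the work surface, if the arm or the gripper's body presses on something with over 40 N, if the wrist force passes 120 N, or if a joint passes its speed limit or range.

### The arm

A 6-joint arm with a two-finger parallel gripper is mounted at the origin on the work surface. World frame = base frame: x ahead of the robot, y to its left, z up, the work surface at z = 0. Lengths are in mm, angles in rad, forces in N, time in s.
With the tool pointing down it reaches from about 350 to 875 mm from the base axis. Payload 4.2 kg.
Tool frame: the origin (TCP) lies midway between the tips of the shut fingers; the grasp point (between the pads) lies 19 mm behind it; z points along the fingers, y is the direction in which the jaws open and shut (so a half turn about z gives the same grasp; the last joint's range is limited). The gripper opens to 85 mm and grips with 20 to 120 N. Pads are 22 mm wide; open, the fingers measure 114 mm over their backs; the gripper's body (76 mm by 85 mm) begins 54 mm behind the grasp point. The pads swing forward as they close: fully open they stand 13 mm farther back than shut.
Start: joints at [-1.052, 0.385, 0.008, 0, -1.194, -0.259], TCP at [160.571, -604, 231.312] pointing down, gripper open.
Joint ranges: [-3.14, 3.14], [-1.21, 2.06], [-1.07, 1.41], [-3.16, 2.05], [-2.99, -0.16], [-3.1, 3.1]. Speed limits (rad/s): [2.79, 2.79, 3.14, 3.14, 3.14, 3.14].

### API

Orientations are given as a unit quaternion [x, y, z, w].
In Python, from bench import arm gives the robot as it stands. The module is installed in compiled form; this text tells all that it offers.
- The arm moves only by the tool drive_tool, never from a script. Its argument "moves" is a list that holds one entry, the list of rows, each a list of 7 numbers: the opening, from 0 (shut) to 1 (fully open), then the shift along the tool's x, y, z in m, then the turn, a rotation vector about the tool's x, y, z in rad. In form: [[[hand, dx, dy, dz, wx, wy, wz], ...]]. A call has 1 to 20 rows; each row shifts and turns the pose as measured when the row begins, along the tool's axes as they then stand; what a row does not reach is not made up. A row lasts 1/10 s, in which the tool goes at most 50 mm and 8.59 degrees, less where a joint would pass 70% of its speed; a pose out of reach is approached as far as the arm can. A call with a gripper value outside its range is refused whole. The fingers move at their own pace and stop on an object; the grip force is fixed at half the most. Time passes only in rows, so rows that do not move let the fingers close. It gives the time, the measured TCP pose, the force and the opening at its end, in the units of the state.
- arm.read_state(): the state, without advancing time (a new reading comes with each control period).
- arm.get_image(name): name is "scene" or "top"; returns (picture, depth): 480x640x3 uint8, red, green, blue; 480x640 float32, mm along the optical axis (not along the pixel's ray), 0 where there is no reading.
- arm.camera_params(name): a dict with "fov_y" (degrees; the focal length in pixels is half the picture's height over the tangent of half this angle, whatever the lens; pixels are square), "cx", "cy" (the principal point, pixels), "world_from_camera" (4x4, takes a point from camera to world coordinates). Camera axes: x right, y down, z forward; pixel columns grow to the right and rows downward; lengths in mm; the calibration is good to about 2 mm. A picture is of the moment at which its call begins. camera_params takes no time and is no camera call.
- arm.job_done(): hands the job in, once; it reports no verdict.
The state is a dict: "clock": time; "joints": joint angles; "joint_vel": joint speeds; "joint_efforts": joint torques, N m; "position": TCP position; "ee_rot": TCP orientation; "contact_force": force on the tool from outside, world axes, zero at the start; "wrist_torque": the same for the moment, N m; "gripper_width": finger opening in mm.
Only numpy, scipy, OpenCV 4.12 (cv2) and the standard library are available. Lean on these libraries where they do the work, as an engineer would, in place of code of your own. Each camera call takes 0.05 s, during which the arm holds its last target.

## Working session

There is one attempt and no reset: what is moved stays moved. The work goes in short steps, Python scripts to look and compute and a tool call to move; the robot and the scene stay as the last step left them, time stands still between calls to the robot, and variables do not carry over. Pictures are saved under pics/ and viewed, and the job is handed in when it is done.

Besides the shell and the picture viewer there is one more tool, called after ">>>" as name(argument=value, ...), one argument or row to a line, values as JSON. drive_tool: Moves the arm, as the interface text tells. Its arguments: {"type":"object","properties":{"moves":{"type":"array","items":{"type":"array","items":{"type":"array","items":{"type":"number"}}}}},"required":["moves"]}

```bash
mkdir -p pics; cat > h.py <<'E'
import numpy as np, cv2
from bench import arm
from scipy.spatial.transform import Rotation as R
def cam(n):
    p=arm.camera_params(n); f=240/np.tan(np.radians(p['fov_y'])/2); return p,f
def grab(n,tag):
    im,d=arm.get_image(n); cv2.imwrite(f'pics/{tag}.png',im[:,:,::-1]); np.save(f'pics/{tag}.npy',d); return im,d
def pt(n,u,v,d=None,z=None):
    p,f=cam(n); T=np.array(p['world_from_camera'])
    r=np.array([(u-p['cx'])/f,(v-p['cy'])/f,1.])
    if d is None:
        w=T[:3,:3]@r; d=(z-T[2,3])/w[2]
    return (T@np.r_[r*d,1])[:3]
def cloud(n,d):
    p,f=cam(n); T=np.array(p['world_from_camera'])
    v,u=np.mgrid[:480,:640]
    P=np.stack([(u-p['cx'])/f*d,(v-p['cy'])/f*d,d],-1)
    return P@T[:3,:3].T+T[:3,3]
def proj(n,X):
    p,f=cam(n); T=np.linalg.inv(np.array(p['world_from_camera'])); c=T[:3,:3]@np.array(X)+T[:3,3]
    return c[0]/c[2]*f+p['cx'],c[1]/c[2]*f+p['cy']
def crop(src,dst,u0,v0,u1,v1,s):
    im=cv2.imread(f'pics/{src}.png')[v0:v1,u0:u1]; cv2.imwrite(f'pics/{dst}.png',cv2.resize(im,None,fx=s,fy=s,interpolation=cv2.INTER_CUBIC))
E
python3 - <<'E'
from h import *
grab('scene','s0');grab('top','t0')
for n in('scene','top'):print(arm.camera_params(n))
print(arm.read_state())
E
```

```text
{'fov_y': 49.19541453342362, 'cx': 321.25300113993796, 'cy': 238.74215703778682, 'world_from_camera': array([[-5.65164131e-02,  8.24261033e-01, -5.63382325e-01,
         1.34294469e+03],
       [ 9.98401595e-01,  4.68773725e-02, -3.15716073e-02,
         1.42186766e+01],
       [ 3.86637411e-04, -5.64266126e-01, -8.25592872e-01,
         1.29598017e+03],
       [ 0.00000000e+00,  0.00000000e+00,  0.00000000e+00,
         1.00000000e+00]])}
{'fov_y': 56.33008255570053, 'cx': 328.0742858184617, 'cy': 237.88039951273825, 'world_from_camera': array([[ 1.64859332e-02, -9.93839109e-01,  1.09599447e-01,
         3.69141990e+02],
       [-9.99858457e-01, -1.67546807e-02, -1.53155191e-03,
        -5.74005992e+01],
       [ 3.35841992e-03, -1.09558685e-01, -9.93974655e-01,
         1.45953764e+03],
       [ 0.00000000e+00,  0.00000000e+00,  0.00000000e+00,
         1.00000000e+00]])}
{'clock': 0.1, 'joints': array([-1.05242568e+00,  3.85502215e-01,  6.77988899e-03, -4.18862011e-04,
       -1.19399769e+00, -2.58594062e-01]), 'joint_vel': array([ 5.75497402e-06, -2.32088288e-03,  2.75500751e-03,  3.91374348e-03,
        1.19430605e-03, -8.60108925e-04]), 'joint_efforts': array([-6.01793690e-04, -3.93317556e+01,  1.88928902e+01,  4.19795170e+00,
       -2.56423766e-03, -1.42535114e-06]), 'position': array([ 160.42100471, -603.53375713,  230.32655655]), 'ee_rot': array([-1.29446720e-01,  9.91585893e-01,  9.63909209e-04, -1.84172648e-04]), 'contact_force': array([ 0.14997732, -0.4092897 ,  0.28370769]), 'wrist_torque': array([-0.05349544,  0.07300008,  0.00719222]), 'gripper_width': 85.05590253321927}
```

View pics/s0.png

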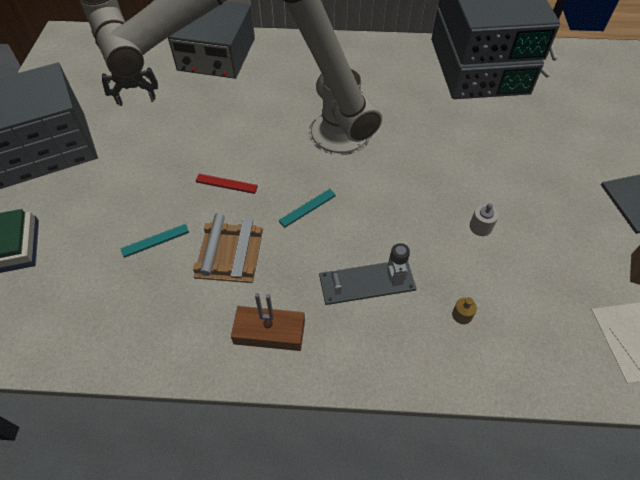

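View pics/t0.png

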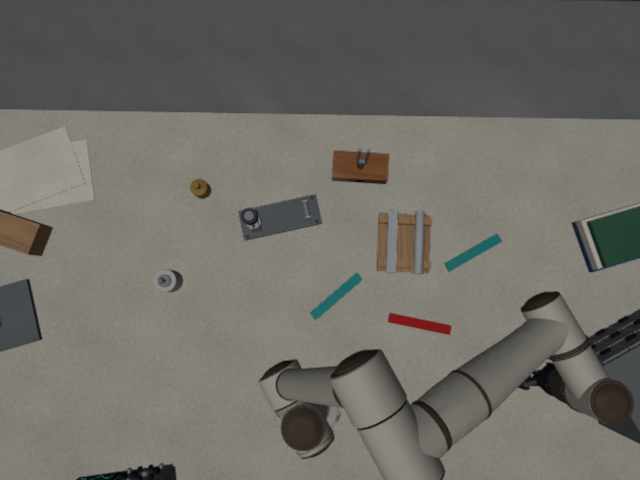

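Things that could be taken for the bar, in the top view: the red strip (420,323), the teal strips (336,297) and (473,252), and the two grey pieces in the rack at (392,240) and (420,242). In the scene view, (243,247) looks flat and (213,243) looks round. I'll check this in a close crop.

```bash
python3 - <<'E'
from h import *
crop('s0','c1',185,205,275,285,8)
crop('t0','c2',370,200,440,280,7)
crop('t0','c3',232,185,332,245,8)
d=np.load('pics/t0.npy');P=cloud('top',d)
for u,v in [(392,240),(420,242),(405,240),(251,215),(307,210),(280,217),(200,186),(167,280)]:print(u,v,P[v,u].round(1))
E
```

```text
392 240 [ 522.  -262.9   43. ]
420 242 [ 516.2 -350.1   51.6]
405 240 [ 527.2 -311.5    1.1]
251 215 [578.4 170.1 145.5]
307 210 [613.9   9.3  43.6]
280 217 [595.4  98.9   7.3]
200 186 [682.5 350.3  59.8]
167 280 [383.4 434.4  71.3]
```

View pics/c1.png

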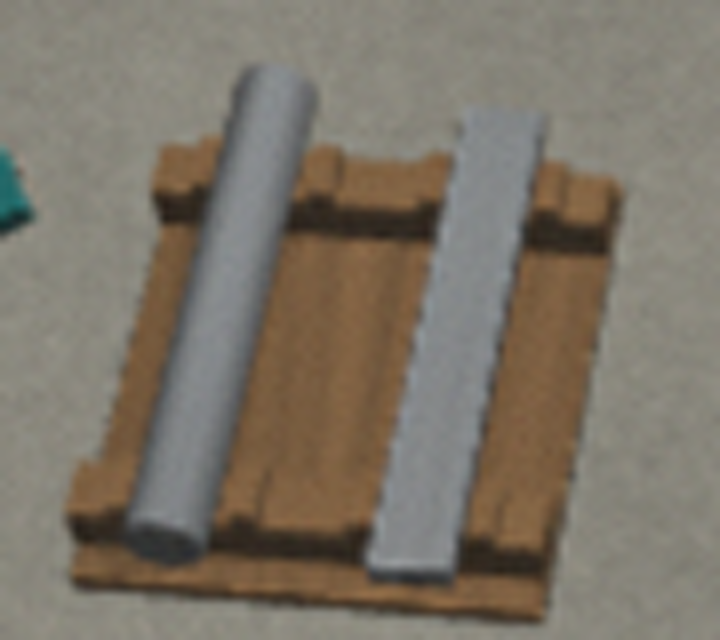

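View pics/c2.png

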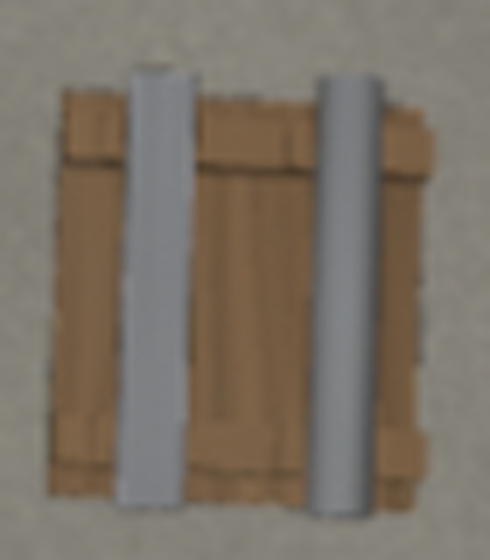

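View pics/c3.png

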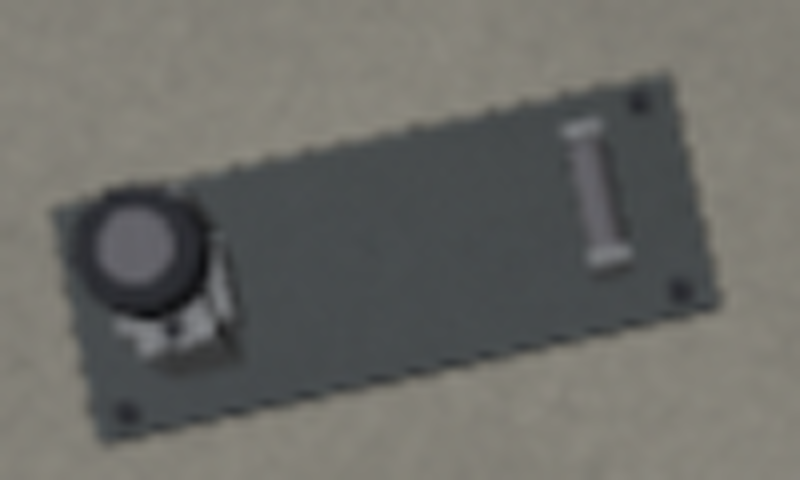

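The crop settles it: the left piece at (392,240) in the top view has flat faces and sharp edges, so it is the bar. The right one is the rod. Next I'll fit the poses of the bar and the rig.

```bash
cat > fit.py <<'E'
from h import *
def rect(n,mask,z):
    cs,_=cv2.findContours(mask.astype(np.uint8),cv2.RETR_EXTERNAL,cv2.CHAIN_APPROX_NONE)
    c=max(cs,key=cv2.contourArea)[:,0]
    W=np.array([pt(n,u,v,z=z)[:2] for u,v in c],np.float32)
    r=cv2.minAreaRect(W); return r,cv2.boxPoints(r)
E
python3 - <<'E'
from fit import *
for n,t in(('top','t0'),('scene','s0')):
    im=cv2.imread(f'pics/{t}.png').astype(int);d=np.load(f'pics/{t}.npy');P=cloud(n,d)
    X,Y,Z=P[...,0],P[...,1],P[...,2]
    b,g,r=im[...,0],im[...,1],im[...,2]
    # bar
    m=(X>400)&(X<650)&(Y>-300)&(Y<-225)&(Z>25)&(b>r-5)&(Z<60)
    rr=rect(n,m,42); print(n,'bar',rr[0], 'zmed',np.median(Z[m]),m.sum())
    m=(X>400)&(X<650)&(Y>-385)&(Y<-315)&(Z>30)&(b>r-5)&(Z<80)
    rr=rect(n,m,45); print(n,'rod',rr[0], 'zmax',np.percentile(Z[m],95))
    m=(X>480)&(X<720)&(Y>-40)&(Y<240)&(Z>7)&(Z<170)&(b>r-3)
    m2=m&(Z<20)
    print(n,'plate z',np.median(Z[m2]),m2.sum())
    rr=rect(n,m2,12); print(n,'plate',rr[0],rr[1].round(1).tolist())
    k=(X>480)&(X<720)&(Y>60)&(Y<240)&(Z>125)&(Z<170)
    print('knob',P[k].mean(0),P[k].min(0),P[k].max(0),k.sum())
    m=(X>400)&(X<650)&(Y>-430)&(Y<-205)&(Z>3)&(Z<80)
    rr=rect(n,m,20);print('rack',rr[0])
E
```

```text
top bar ((520.3832397460938, -261.9734191894531), (28.75246238708496, 198.49313354492188), 87.84176635742188) zmed 40.876993361063114 547
top rod ((519.239990234375, -347.4822692871094), (27.583837509155273, 201.67230224609375), 87.6833267211914) zmax 62.25171025043524
top plate z 11.307700445953174 1694
top plate ((595.6519775390625, 99.26637268066406), (99.22584533691406, 257.0680236816406), 13.729348182678223) [[517.0, 212.39999389648438], [578.0, -37.400001525878906], [674.4000244140625, -13.800000190734863], [613.2999877929688, 235.89999389648438]]
knob [576.91346703 174.7510055  143.8449846 ] [553.59000255 151.81829886 125.80028717] [601.14999061 199.82794485 153.39273032] 223
rack ((519.9877319335938, -304.2544860839844), (209.8112335205078, 191.9639434814453), 3.0478787422180176)
scene bar ((526.96044921875, -259.1045837402344), (30.9794921875, 203.62945556640625), 88.00578308105469) zmed 40.582837115244956 611
scene rod ((519.4541015625, -344.6167297363281), (30.37380599975586, 212.7633514404297), 88.39102935791016) zmax 61.01502944742595
scene plate z 11.648252588574678 2141
scene plate ((602.6359252929688, 101.95399475097656), (101.51187133789062, 258.5327453613281), 13.413877487182617) [[523.2999877929688, 215.89999389648438], [583.2999877929688, -35.599998474121094], [682.0, -12.0], [622.0, 239.5]]
knob [586.33777477 178.89809098 142.82370552] [558.03257638 155.24300928 125.22825739] [607.32696648 202.6239064  153.48414047] 287
rack ((513.6651611328125, -301.8468322753906), (180.54954528808594, 233.5806884765625), 87.2206802368164)
```

>>> drive_tool(
  moves=[
    [[0.65,-0.0365,0.02,0,0,0,0],[0.65,-0.0365,0.02,0,0,0,0],[0.65,-0.0365,0.02,0,0,0,0],[0.65,-0.0365,0.02,0,0,0,0],[0.65,-0.0365,0.02,0,0,0,0],[0.65,-0.0365,0.02,0,0,0,0],[0.65,-0.0365,0.02,0,0,0,0],[0.65,-0.0365,0.02,0,0,0,0],[0.65,-0.0365,0.02,0,0,0,0],[0.65,-0.0365,0.02,0,0,0,0],[0.65,-0.0365,0.02,0,0,0,0],[0.65,-0.0365,0.02,0,0,0,0],[0.65,0,0,0,0,0,0.1],[0.65,0,0,0,0,0,0.1],[0.65,0,0,0,0,0,0.1]],
  ],
)

```text
clock: 1.6
position: [534.3, -242.8, 221.8]
ee_rot: [0.027, 1.0, 0.006, -0.006]
contact_force: [0.3, -0.5, 0.2]
gripper_width: 55.3
```

```bash
cat >> h.py <<'E'
def tool_delta(target, psi_deg):
    """target TCP world mm; psi = world angle of tool y. prints yaw turn (about tool z) and shift in present tool axes & axes after the turn"""
    s=arm.read_state(); Rm=R.from_quat(s['ee_rot']).as_matrix(); ty=Rm[:,1]
    psi=np.degrees(np.arctan2(ty[1],ty[0]))
    w=-(((psi_deg-psi)+180)%360-180)
    dl=Rm.T@(np.array(target)-s['position'])
    print('clock',s['clock'].round(2) if hasattr(s['clock'],'round') else s['clock'],'pos',s['position'].round(1),'psi',psi.round(2),'j6',s['joints'][5].round(3),'grip',round(s['gripper_width'],1),'F',s['contact_force'].round(1),'tz',Rm[:,2].round(4))
    print('turn wz rad',np.radians(w).round(3),'tool delta mm',dl.round(1))
    return Rm,s
E
python3 - <<'E'
from h import *
tool_delta([522,-260,231],87.9)
grab('scene','s1');grab('top','t1')
crop('s1','c4',170,130,290,290,4)
d=np.load('pics/t0.npy');P=cloud('top',d);m=(P[...,0]>620)&(P[...,0]<800)&(P[...,1]>-300)&(P[...,1]<0)&(P[...,2]>20)
print('fork',P[m].min(0),P[m].max(0))
E
```

```text
clock 1.6 pos [ 534.3 -242.8  221.8] psi 86.91 j6 -1.465 grip 55.3 F [ 0.3 -0.5  0.2] tz [-0.012   0.0113 -0.9999]
turn wz rad -0.017 tool delta mm [ 11.5 -17.7  -9.3]
fork [ 714.01507836 -249.66683503   20.7736129 ] [799.99885522 -68.81645911 210.58051304]
```

View pics/c4.png

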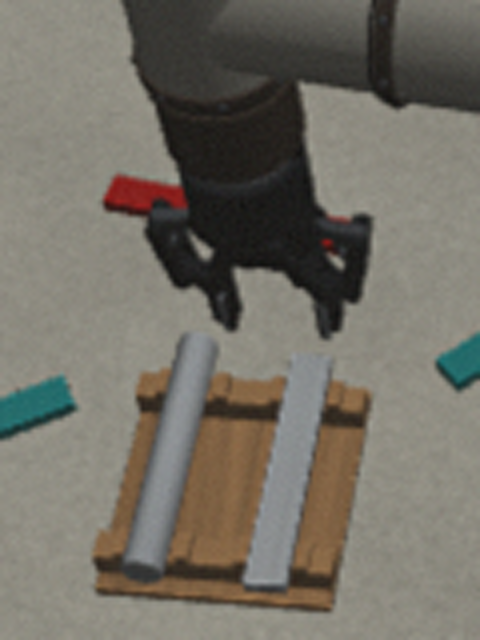

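```bash
python3 - <<'E'
from h import *
for z in(222,230):print(z,pt('scene',239.6,212.3,z=z).round(1))
d=np.load('pics/s1.npy');P=cloud('scene',d)
for u,v in((227,210),(252,213),(226,209),(251,212)):print(P[v,u].round(1))
print(arm.read_state()['joints'].round(3))
crop('t1','c5',370,180,470,280,6)
E
```

```text
222 [ 539.8 -241.   222. ]
230 [ 545.8 -239.1  230. ]
[ 543.4 -271.2  234.1]
[ 548.2 -206.7  232.6]
[ 543.1 -273.3  237.8]
[ 548.  -208.8  236.4]
[-0.156  0.335 -0.089 -0.01  -1.161 -1.46 ]
```

View pics/c5.png

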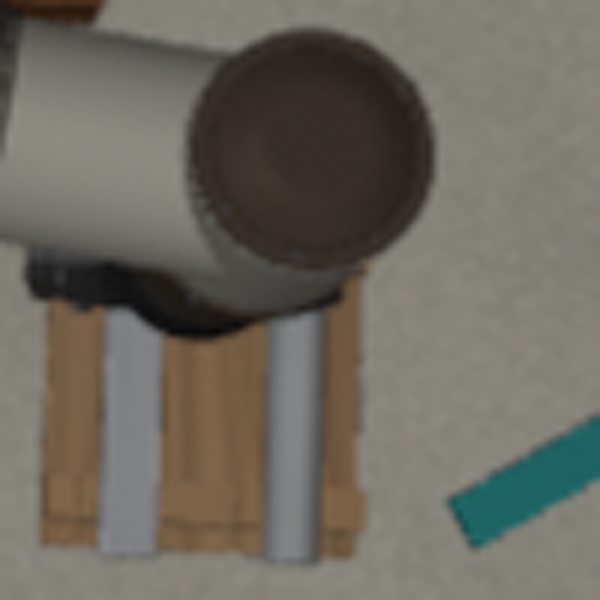

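>>> drive_tool(
  moves=[
    [[0.65,0.005,-0.01,0,0.011,-0.0126,-0.017],[0.65,0.005,-0.01,0.02,0,0,0],[0.65,0,0,0.03,0,0,0],[0.65,0,0,0.03,0,0,0],[0.65,0,0,0.03,0,0,0],[0.65,0,0,0.01,0,0,0],[0.65,0,0,0,0,0,0]],
  ],
)

```text
clock: 2.4
position: [520.4, -268.6, 100.1]
ee_rot: [0.009, 1.0, -0.002, 0.003]
contact_force: [0.0, -0.1, -0.1]
gripper_width: 55.8
```

```bash
cat >> h.py <<'E'
def plan(target, psi_deg):
    Rm,s=tool_delta(target,psi_deg)
    p=np.radians(psi_deg); y=np.array([np.cos(p),np.sin(p),0]); z=np.array([0,0,-1.]); x=np.cross(y,z)
    Rt=np.stack([x,y,z],1)
    rv=R.from_matrix(Rm.T@Rt).as_rotvec()
    print('rotvec tool',rv.round(4),' delta in target axes',(Rt.T@(np.array(target)-s['position'])).round(1))
E
python3 - <<'E'
from h import *
plan([523,-262,20],87.9)
grab('scene','s2');crop('s2','c6',170,160,290,290,6)
E
```

```text
clock 2.4 pos [ 520.4 -268.6  100.1] psi 88.94 j6 -1.394 grip 55.8 F [ 0.  -0.1 -0.1] tz [ 0.0064 -0.0049 -1.    ]
turn wz rad 0.018 tool delta mm [-2.   7.  80.1]
rotvec tool [-0.0047  0.0065  0.0181]  delta in target axes [-2.4  6.7 80.1]
```

View pics/c6.png

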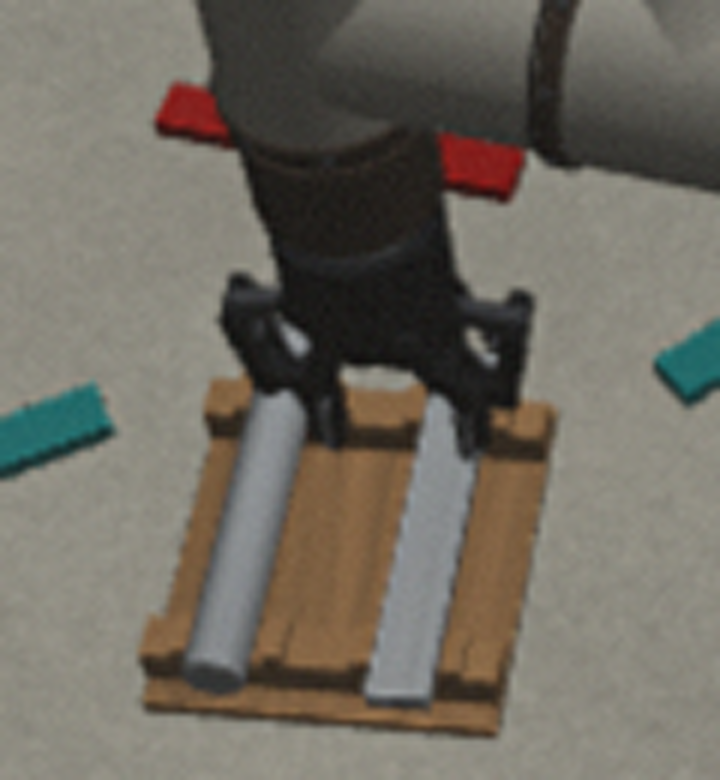

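>>> drive_tool(
  moves=[
    [[0.65,-0.001,0.003,0.01,-0.002,0.003,0.006],[0.65,-0.001,0.002,0.02,-0.001,0.002,0.004],[0.65,0,0.001,0.01,0,0,0.002],[0.65,0,0,0.002,0,0,0],[0.65,0,0,0,0,0,0]],
  ],
)

```text
clock: 2.95
position: [527.6, -263.8, 63.0]
ee_rot: [0.014, 1.0, -0.003, 0.007]
contact_force: [0.3, -0.0, 0.0]
gripper_width: 55.9
```

```bash
python3 - <<'E'
from h import *
plan([523,-262,20],87.9)
grab('scene','s3');crop('s3','c7',190,180,280,280,7)
E
```

```text
clock 2.95 pos [ 527.6 -263.8   63. ] psi 88.35 j6 -1.415 grip 55.9 F [ 0.3 -0.   0. ] tz [ 0.0144 -0.0056 -0.9999]
turn wz rad 0.008 tool delta mm [ 5.3  1.9 42.9]
rotvec tool [-0.0051  0.0145  0.0078]  delta in target axes [ 4.7  1.7 43. ]
```

View pics/c7.png

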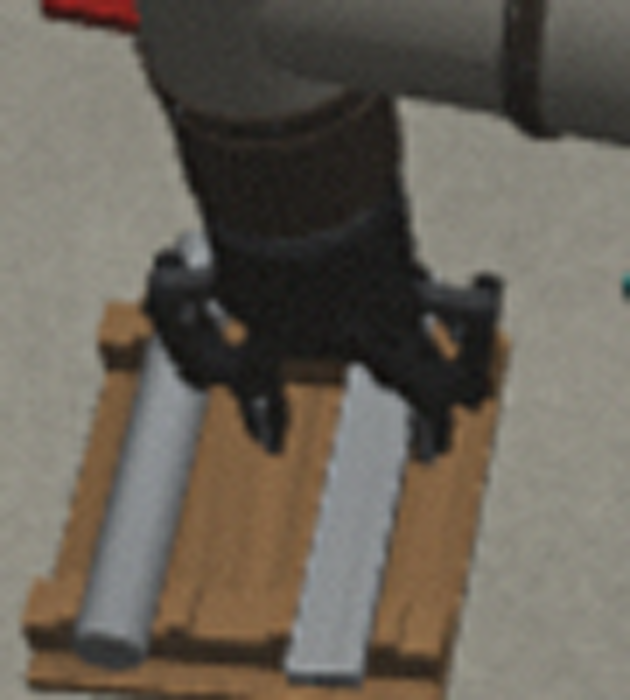

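```bash
python3 - <<'E'
from h import *
print(pt('scene',239.9,244.3,z=72).round(1))
d=np.load('pics/s3.npy');P=cloud('scene',d)
for v in (250,252,255,258,262,266,270):
    m=(P[v,:,2]>36)&(P[v,:,2]<50)&(P[v,:,1]>-300)&(P[v,:,1]<-230); u=np.where(m)[0]
    if len(u): print(v,u.min(),u.max(),P[v,u.min()].round(1),P[v,u.max()].round(1))
E
```

```text
[ 539.5 -259.5   72. ]
250 236 246 [ 538.4 -275.1   39.6] [ 535.2 -247.1   37.1]
252 236 245 [ 549.3 -272.6   46.2] [ 544.  -248.4   40.1]
255 235 245 [ 556.6 -275.    41.6] [ 551.7 -247.7   36.3]
258 234 243 [ 567.8 -275.9   43.2] [ 562.2 -252.    36.4]
262 234 244 [ 578.6 -274.8   39.3] [ 576.2 -246.9   38.1]
266 231 244 [ 591.3 -281.6   37.9] [ 589.6 -245.    38.5]
270 230 246 [ 604.  -282.5   37. ] [ 601.4 -237.9   37.1]
```

>>> drive_tool(
  moves=[
    [[0.65,0.002,0.001,0.01,-0.003,0.006,0.003],[0.65,0.001,0,0.015,-0.001,0.004,0.002],[0.65,0,0,0.008,0,0.001,0],[0.65,0,0,0.004,0,0,0],[0.65,0,0,0.001,0,0,0],[0.65,0,0,0,0,0,0]],
  ],
)

```text
clock: 3.6
position: [525.5, -263.1, 22.8]
ee_rot: [0.017, 1.0, -0.001, 0.002]
contact_force: [0.8, 0.7, 0.2]
gripper_width: 55.4
```

```bash
python3 - <<'E'
from h import *
plan([523,-262,20],87.9)
E
```

```text
clock 3.6 pos [ 525.5 -263.1   22.8] psi 88.05 j6 -1.417 grip 55.4 F [0.8 0.7 0.2] tz [ 0.0046 -0.0015 -1.    ]
turn wz rad 0.003 tool delta mm [2.6 1.  2.8]
rotvec tool [-0.0014  0.0047  0.0026]  delta in target axes [2.6 1.  2.8]
```

>>> drive_tool(
  moves=[
    [[0.65,0,0,0.003,0,0.002,0],[0.65,0,0,0.002,0,0,0],[0.65,0,0,0.001,0,0,0],[0.65,0,0,0,0,0,0],[0,0,0,0,0,0,0],[0,0,0,0,0,0,0],[0,0,0,0,0,0,0],[0,0,0,0,0,0,0],[0,0,0,0,0,0,0],[0,0,0,0,0,0,0]],
  ],
)

```text
clock: 4.6
position: [526.4, -263.3, 17.6]
ee_rot: [0.017, 1.0, -0.001, 0.002]
contact_force: [-0.3, 0.2, -0.3]
gripper_width: 29.0
```

```bash
python3 - <<'E'
from h import *
plan([523,-262,20],87.9)
E
```

```text
clock 4.6 pos [ 526.4 -263.3   17.6] psi 88.06 j6 -1.418 grip 29.0 F [-0.3  0.2 -0.3] tz [ 0.005  -0.0021 -1.    ]
turn wz rad 0.003 tool delta mm [ 3.4  1.2 -2.4]
rotvec tool [-0.0019  0.005   0.0028]  delta in target axes [ 3.4  1.2 -2.4]
```

>>> drive_tool(
  moves=[
    [[0,0,0,-0.005,0,0,0],[0,0,0,-0.015,0,0,0],[0,0,0,-0.03,0,0,0],[0,0,0,-0.035,0,0,0],[0,0,0,-0.035,0,0,0],[0,0,0,-0.035,0,0,0],[0,0,0,-0.03,0,0,0],[0,0,0,-0.015,0,0,0],[0,0,0,-0.005,0,0,0],[0,0,0,0,0,0,0]],
  ],
)

```text
clock: 5.6
position: [521.8, -261.8, 228.6]
ee_rot: [0.018, 1.0, 0.001, -0.002]
contact_force: [-0.2, -0.1, -2.2]
gripper_width: 29.0
```

```bash
python3 - <<'E'
from h import *
plan([610,40,200],193.6)
grab('scene','s4');crop('s4','c8',150,120,310,300,4)
E
```

```text
clock 5.6 pos [ 521.8 -261.8  228.6] psi 87.92 j6 -1.418 grip 29.0 F [-0.2 -0.1 -2.2] tz [-0.0043  0.0023 -1.    ]
turn wz rad -1.845 tool delta mm [-77.3 304.8  28.9]
rotvec tool [ 5.5000e-03 -1.1000e-03 -1.8445e+00]  delta in target axes [-272.6 -156.7   28.6]
```

View pics/c8.png

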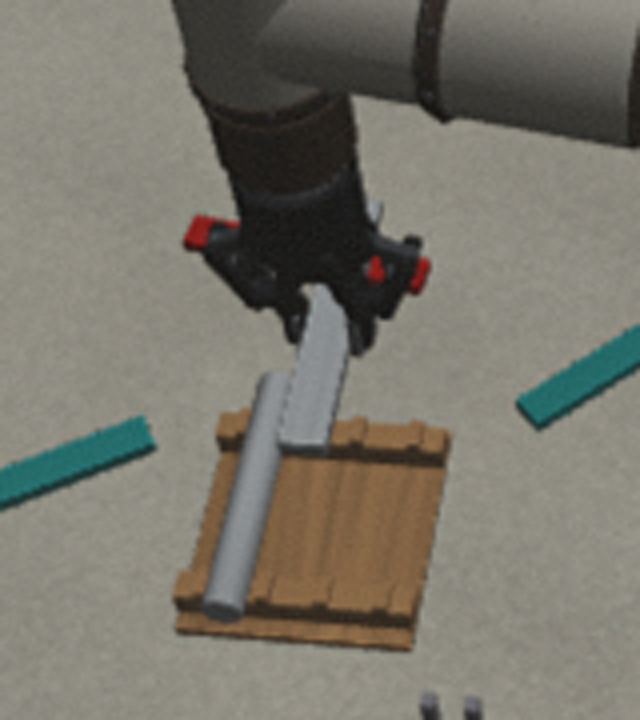

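>>> drive_tool(
  moves=[
    [[0,-0.003,0.01,0,0,0,0],[0,-0.0065,0.024,0,0,0,0],[0,-0.01,0.037,0,0,0,0],[0,-0.012,0.042,0,0,0,0],[0,-0.012,0.042,0,0,0,0],[0,-0.012,0.042,0,0,0,0],[0,-0.01,0.037,0,0,0,0],[0,-0.007,0.027,0,0,0,0],[0,-0.004,0.015,0,0,0,0],[0,-0.002,0.008,0,0,0,0],[0,0,0.002,0,0,0,0],[0,0,0,0,0,0,0]],
  ],
)

```text
clock: 6.85
position: [606.8, 36.6, 209.1]
ee_rot: [0.02, 1.0, 0.001, -0.019]
contact_force: [-0.0, -0.0, -2.3]
gripper_width: 28.7
```

>>> drive_tool(
  moves=[
    [[0,0,0,0,0,0,-0.05],[0,0,0,0,0,0,-0.12],[0,0,0,0,0,0,-0.14],[0,0,0,0,0,0,-0.14],[0,0,0,0,0,0,-0.14],[0,0,0,0,0,0,-0.14],[0,0,0,0,0,0,-0.14],[0,0,0,0,0,0,-0.14],[0,0,0,0,0,0,-0.14],[0,0,0,0,0,0,-0.14],[0,0,0,0,0,0,-0.14],[0,0,0,0,0,0,-0.14],[0,0,0,0,0,0,-0.12],[0,0,0,0,0,0,-0.06],[0,0,0,0,0,0,-0.02],[0,0,0,0,0,0,0]],
  ],
)

```text
clock: 8.45
position: [600.1, 11.9, 211.4]
ee_rot: [0.774, -0.633, -0.017, 0.012]
contact_force: [0.3, -0.5, -1.6]
gripper_width: 28.8
```

```bash
python3 - <<'E'
from h import *
plan([615,32,100],193.6)
grab('scene','s5');crop('s5','c9',270,120,430,310,4);grab('top','t5')
crop('t5','c10',200,160,360,280,5)
E
```

```text
clock 8.45 pos [600.1  11.9 211.4] psi -168.5 j6 -0.076 grip 28.8 F [ 0.3 -0.5 -1.6] tz [-0.0414  0.0016 -0.9991]
turn wz rad -0.037 tool delta mm [-15.7 -23.1 110.7]
rotvec tool [ 0.04    0.0105 -0.0369]  delta in target axes [-16.1 -19.2 111.4]
```

View pics/c9.png

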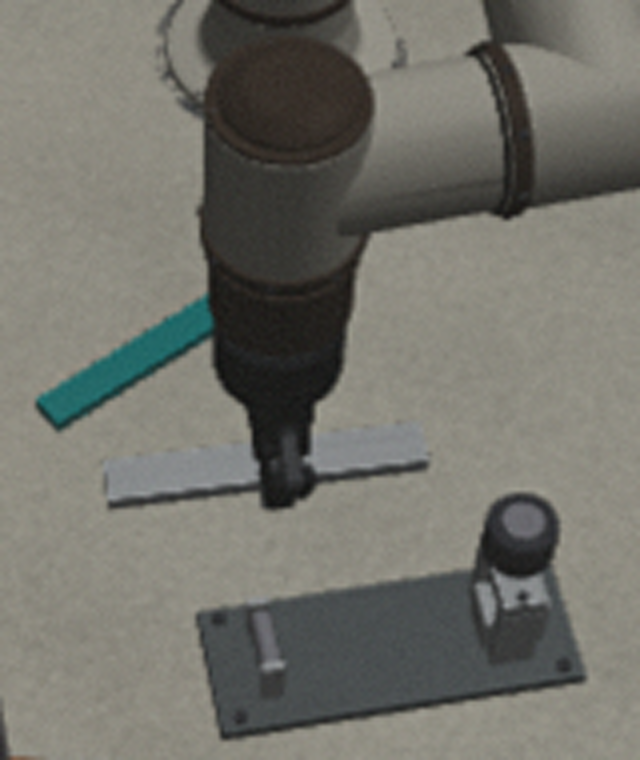

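View pics/c10.png

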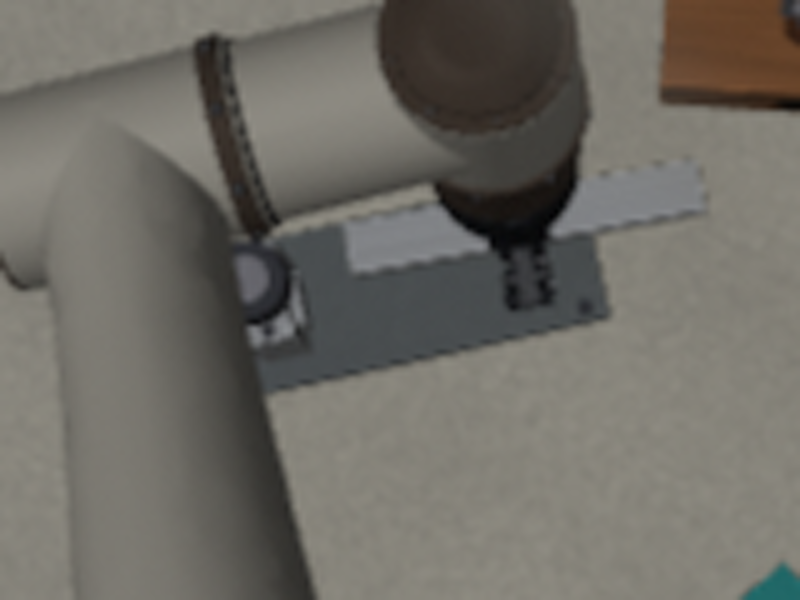

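>>> drive_tool(
  moves=[
    [[0,-0.005,-0.004,0.005,0.01,0.003,-0.01],[0,-0.008,-0.006,0.015,0.012,0.003,-0.012],[0,-0.008,-0.004,0.025,0.008,0.002,-0.006],[0,-0.003,-0.001,0.02,0.003,0.001,-0.002],[0,0,0,0.008,0,0,0],[0,0,0,0.002,0,0,0],[0,0,0,0,0,0,0]],
  ],
)

```text
clock: 9.25
position: [610.2, 41.1, 133.8]
ee_rot: [0.784, -0.621, -0.0, 0.0]
contact_force: [-0.3, 1.0, -1.7]
gripper_width: 28.8
```

```bash
python3 - <<'E'
from h import *
plan([613,41,80],193.6)
E
```

```text
clock 9.25 pos [610.2  41.1 133.8] psi -166.75 j6 -0.1 grip 28.8 F [-0.3  1.  -1.7] tz [-1.e-03  1.e-04 -1.e+00]
turn wz rad -0.006 tool delta mm [ 0.7 -2.8 53.7]
rotvec tool [ 0.0009  0.0003 -0.0062]  delta in target axes [ 0.7 -2.7 53.8]
```

>>> drive_tool(
  moves=[
    [[0,0,-0.001,0.01,0,0,-0.002],[0,0,-0.001,0.02,0,0,-0.002],[0,0,0,0.02,0,0,0],[0,0,0,0.01,0,0,0],[0,0,0,0.003,0,0,0],[0,0,0,0,0,0,0]],
  ],
)

```text
clock: 9.85
position: [616.5, 41.6, 72.4]
ee_rot: [0.785, -0.619, 0.003, -0.004]
contact_force: [0.0, 0.7, -2.1]
gripper_width: 28.9
```

```bash
python3 - <<'E'
from h import *
plan([613,41,60],193.6)
grab('scene','s6');crop('s6','c11',300,230,430,310,6);grab('top','t6')
crop('t6','c12',220,160,345,250,6)
E
```

```text
clock 9.85 pos [616.5  41.6  72.4] psi -166.53 j6 -0.095 grip 28.9 F [ 0.   0.7 -2.1] tz [ 0.0098  0.0024 -0.9999]
turn wz rad -0.002 tool delta mm [-0.2  3.7 12.4]
rotvec tool [-0.0101  0.0001 -0.0023]  delta in target axes [-0.2  3.6 12.4]
```

View pics/c11.png

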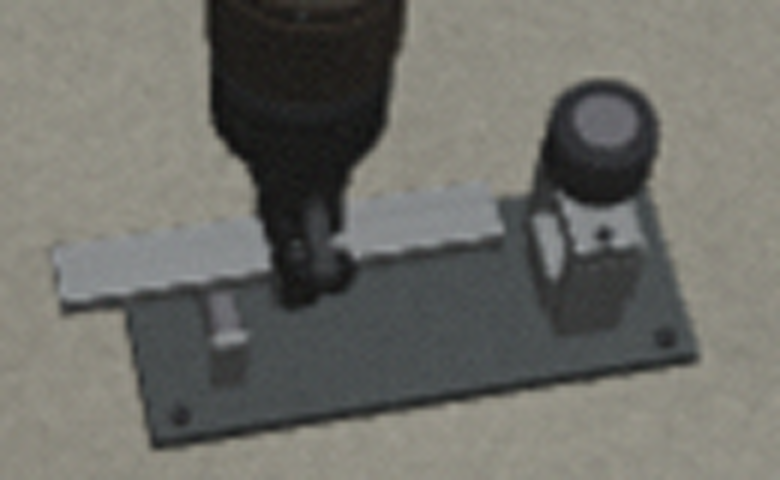

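View pics/c12.png

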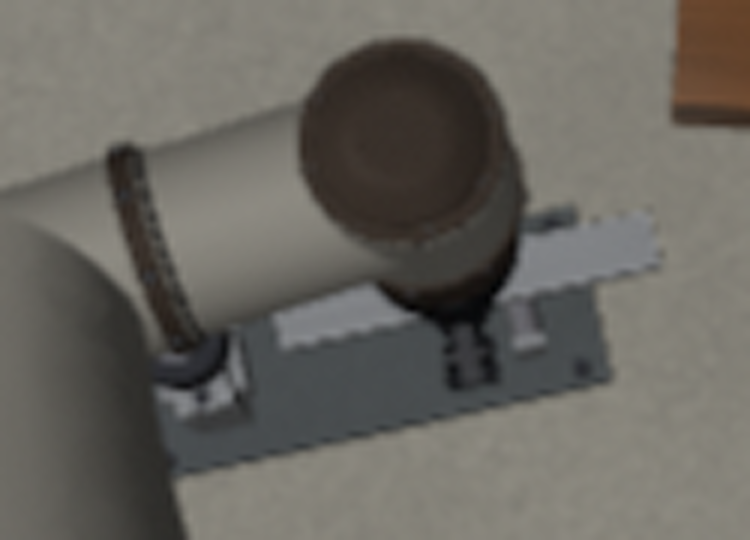

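```bash
python3 - <<'E'
from fit import *
yaw=np.radians(13.5); xh=np.array([np.cos(yaw),np.sin(yaw)]); yh=np.array([-np.sin(yaw),np.cos(yaw)])
s=arm.read_state(); tcp=s['position']; zt=tcp[2]+18.4+6
c=tcp[:2]
for n,t in(('top','t6'),('scene','s6')):
    im=cv2.imread(f'pics/{t}.png').astype(int); d=np.load(f'pics/{t}.npy');P=cloud(n,d)
    # dense upsample of brightness: ray-plane sampling of bar cross profiles
    g=cv2.cvtColor(cv2.imread(f'pics/{t}.png'),cv2.COLOR_BGR2GRAY).astype(np.float32)
    for y0,y1 in((-90,-45),(45,90)):
        off=np.arange(-40,40.1,0.5); prof=[]
        for a in np.arange(y0,y1,2):
            uv=np.array([proj(n,np.r_[c+xh*o+yh*a,zt]) for o in off],np.float32)
            prof.append(cv2.remap(g,uv[:,0][None],uv[:,1][None],cv2.INTER_LINEAR)[0])
        p=np.median(prof,0); dp=np.gradient(p); 
        i=np.argmax(dp); j=np.argmin(dp); print(n,(y0,y1),'edges',off[i],off[j],'mid',(off[i]+off[j])/2, p[::8].astype(int))
# plate: from t0/s0
for n,t,o0 in(('top','t0',np.array([596,99.3])),('scene','s0',np.array([600.5,101.8]))):
    g=cv2.cvtColor(cv2.imread(f'pics/{t}.png'),cv2.COLOR_BGR2GRAY).astype(np.float32)
    for nm,rng,z,lim in(('plate',(-70,50),12,70),('plateS',(-120,-102),12,70)):
        off=np.arange(-lim,lim+.1,0.5); prof=[]
        for a in np.arange(*rng,2):
            uv=np.array([proj(n,np.r_[o0+xh*o+yh*a,z]) for o in off],np.float32)
            prof.append(cv2.remap(g,uv[:,0][None],uv[:,1][None],cv2.INTER_LINEAR)[0])
        p=np.median(prof,0); print(n,nm,'offs',list(zip(off[::4],p[::4].astype(int))))
E
```

```text
Traceback (most recent call last):
  File "h.py", line 20, in proj
    p,f=cam(n); T=np.linalg.inv(np.array(p['world_from_camera'])); c=T[:3,:3]@np.array(X)+T[:3,3]
        ~~~^^^
  File "h.py", line 5, in cam
    p=arm.camera_params(n); f=240/np.tan(np.radians(p['fov_y'])/2); return p,f
ValueError: time passes only in moves, steps and waits
```

```bash
python3 - <<'E'
from h import *
import json
json.dump({n:{k:(np.array(v).tolist()) for k,v in arm.camera_params(n).items()} for n in('top','scene')},open('cam.json','w'))
E
python3 - <<'E'
s=open('h.py').read()
s=s.replace("p=arm.camera_params(n);","p=CAM[n];").replace("def cam(n)","import json,os\nCAM=json.load(open('cam.json'))\ndef cam(n)")
open('h.py','w').write(s)
E
cat > prof.py <<'E'
from fit import *
yaw=np.radians(13.5); xh=np.array([np.cos(yaw),np.sin(yaw)]); yh=np.array([-np.sin(yaw),np.cos(yaw)])
def prof(n,t,c,z,rng,lim,step=0.5):
    g=cv2.cvtColor(cv2.imread(f'pics/{t}.png'),cv2.COLOR_BGR2GRAY).astype(np.float32)
    off=np.arange(-lim,lim+.1,step); pr=[]
    for a in np.arange(*rng,2):
        uv=np.array([proj(n,np.r_[c+xh*o+yh*a,z]) for o in off],np.float32)
        pr.append(cv2.remap(g,uv[:,0][None].copy(),uv[:,1][None].copy(),cv2.INTER_LINEAR)[0])
    return off,np.median(pr,0)
E
python3 - <<'E'
from prof import *
s=arm.read_state(); tcp=s['position']; zt=tcp[2]+18.4+6; c=tcp[:2]
for n,t in(('top','t6'),('scene','s6')):
    for r in((-90,-50),(50,90)):
        off,p=prof(n,t,c,zt,r,34); print(n,r,list(zip(off[::4].astype(int),p[::4].astype(int))))
for n,t,o0 in(('top','t0',np.array([596,99.3])),('scene','s0',np.array([600.5,101.8]))):
    for r in((-70,50),):
        off,p=prof(n,t,o0,12,r,64); k=(abs(off)>40);print(n,r,list(zip(off[k][::3],p[k][::3].astype(int))))
E
```

```text
top (-90, -50) [(np.int64(-34), np.int64(124)), (np.int64(-32), np.int64(126)), (np.int64(-30), np.int64(126)), (np.int64(-28), np.int64(126)), (np.int64(-26), np.int64(125)), (np.int64(-24), np.int64(124)), (np.int64(-22), np.int64(119)), (np.int64(-20), np.int64(110)), (np.int64(-18), np.int64(103)), (np.int64(-16), np.int64(107)), (np.int64(-14), np.int64(123)), (np.int64(-12), np.int64(130)), (np.int64(-10), np.int64(129)), (np.int64(-8), np.int64(129)), (np.int64(-6), np.int64(129)), (np.int64(-4), np.int64(129)), (np.int64(-2), np.int64(129)), (np.int64(0), np.int64(129)), (np.int64(2), np.int64(130)), (np.int64(4), np.int64(130)), (np.int64(6), np.int64(130)), (np.int64(8), np.int64(129)), (np.int64(10), np.int64(126)), (np.int64(12), np.int64(122)), (np.int64(14), np.int64(118)), (np.int64(16), np.int64(120)), (np.int64(18), np.int64(123)), (np.int64(20), np.int64(122)), (np.int64(22), np.int64(122)), (np.int64(24), np.int64(124)), (np.int64(26), np.int64(127)), (np.int64(28), np.int64(126)), (np.int64(30), np.int64(127)), (np.int64(32), np.int64(128)), (np.int64(34), np.int6
[... 4878 characters left out ...]
nt64(91)), (np.float64(-46.0), np.int64(80)), (np.float64(-44.5), np.int64(74)), (np.float64(-43.0), np.int64(72)), (np.float64(-41.5), np.int64(73)), (np.float64(40.5), np.int64(74)), (np.float64(42.0), np.int64(74)), (np.float64(43.5), np.int64(74)), (np.float64(45.0), np.int64(75)), (np.float64(46.5), np.int64(74)), (np.float64(48.0), np.int64(67)), (np.float64(49.5), np.int64(57)), (np.float64(51.0), np.int64(48)), (np.float64(52.5), np.int64(50)), (np.float64(54.0), np.int64(69)), (np.float64(55.5), np.int64(100)), (np.float64(57.0), np.int64(125)), (np.float64(58.5), np.int64(135)), (np.float64(60.0), np.int64(139)), (np.float64(61.5), np.int64(140)), (np.float64(63.0), np.int64(139))]
```

>>> drive_tool(
  moves=[
    [[0,0,0.002,0.005,-0.004,0,-0.001],[0,0,0.001,0.012,-0.003,0,0],[0,0,0.001,0.01,-0.002,0,0],[0,0,0,0.004,0,0,0],[0,0,0,0.001,0,0,0],[0,0,0,0,0,0,0]],
  ],
)

```text
clock: 10.55
position: [613.9, 41.1, 40.0]
ee_rot: [0.786, -0.619, 0.001, -0.002]
contact_force: [-1.1, 0.8, -1.2]
gripper_width: 28.6
```

```bash
cat >> h.py <<'E'
RX=np.array([.9724,.2334]);RY=np.array([-.2334,.9724]);L,M=604.5,-43.
def rig(x,y,z): return list(RX*(L+x)+RY*(M+y))+[z]
def rigpos():
    p=arm.read_state()['position']; print('TCP in rig:',round(p[:2]@RX-L,1),round(p[:2]@RY-M,1),p[2].round(1))
E
python3 - <<'E'
from h import *
plan(rig(0,-60,36),193.5);rigpos()
E
```

```text
clock 10.55 pos [613.9  41.1  40. ] psi -166.45 j6 -0.094 grip 28.6 F [-1.1  0.8 -1.2] tz [ 0.0047  0.0013 -1.    ]
turn wz rad 0.001 tool delta mm [-0.3  2.1  4. ]
rotvec tool [-0.0049  0.0002  0.0009]  delta in target axes [-0.3  2.1  4. ]
TCP in rig: 2.1 -60.3 40.0
```

>>> drive_tool(
  moves=[
    [[0,0,0.001,0.001,-0.002,0,0],[0,0,0.0005,0.001,-0.001,0,0],[0,0,0,0,0,0,0]],
  ],
)

```text
clock: 10.85
position: [612.8, 40.9, 38.3]
ee_rot: [0.786, -0.619, 0.001, -0.001]
contact_force: [-0.0, 0.6, -1.5]
gripper_width: 28.3
```

```bash
python3 - <<'E'
from h import *
plan(rig(0,-60,36),193.5);rigpos()
grab('scene','s7');crop('s7','c13',300,230,430,310,6);grab('top','t7')
E
```

```text
clock 10.85 pos [612.8  40.9  38.3] psi -166.44 j6 -0.093 grip 28.3 F [-0.   0.6 -1.5] tz [ 2.5e-03  7.0e-04 -1.0e+00]
turn wz rad 0.001 tool delta mm [-0.3  0.9  2.3]
rotvec tool [-0.0026  0.0001  0.0011]  delta in target axes [-0.3  0.9  2.3]
TCP in rig: 0.9 -60.3 38.3
```

View pics/c13.png

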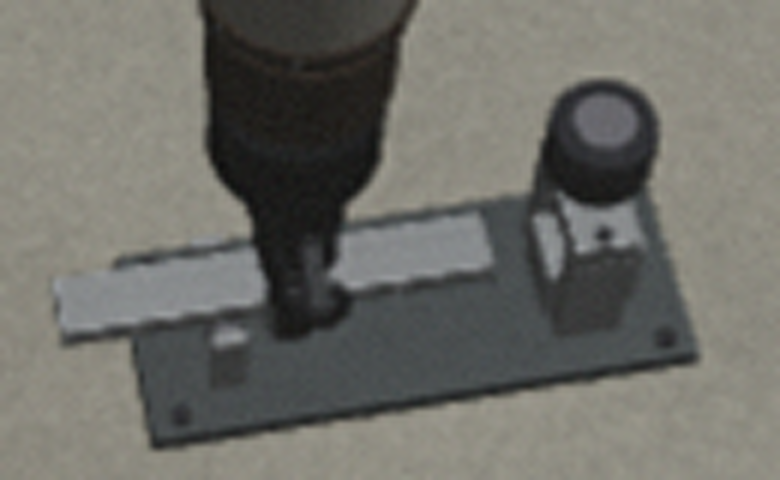

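```bash
python3 - <<'E'
from prof import *
import h
tcp=arm.read_state()['position']; c=tcp[:2]
def show(n,t,c,z,r,lo,hi):
    off,p=prof(n,t,c,z,r,60); k=(off>=lo)&(off<=hi); print(n,t,z,r,[(float(o),int(v)) for o,v in zip(off[k][::2],p[k][::2])])
show('scene','s7',c,tcp[2]+24.4,(-90,-50),8,28)
show('scene','s7',c,tcp[2]+24.4,(-90,-50),-28,-8)
show('scene','s7',c,tcp[2]+24.4,(50,90),8,28)
show('scene','s7',c,tcp[2]+24.4,(50,90),-28,-8)
show('top','t7',c,tcp[2]+24.4,(60,90),-28,-8)
show('top','t7',c,tcp[2]+24.4,(-90,-65),8,28)
o=np.array(h.rig(0,0,0)[:2])
show('scene','s0',o,90,(67,93),20,44)
show('scene','s0',o,53,(-97,-83),14,40)
show('top','t0',o,90,(67,93),-44,-20)
show('top','t0',o,53,(-97,-83),-40,-14)
show('top','t0',o,53,(-97,-83),14,40)
E
```

```text
scene s7 62.87571674562281 (-90, -50) [(8.0, 140), (9.0, 140), (10.0, 140), (11.0, 140), (12.0, 140), (13.0, 140), (14.0, 141), (15.0, 142), (16.0, 138), (17.0, 125), (18.0, 107), (19.0, 91), (20.0, 77), (21.0, 67), (22.0, 62), (23.0, 66), (24.0, 69), (25.0, 72), (26.0, 74), (27.0, 74), (28.0, 76)]
scene s7 62.87571674562281 (-90, -50) [(-28.0, 140), (-27.0, 141), (-26.0, 140), (-25.0, 140), (-24.0, 140), (-23.0, 141), (-22.0, 141), (-21.0, 141), (-20.0, 138), (-19.0, 134), (-18.0, 126), (-17.0, 111), (-16.0, 97), (-15.0, 86), (-14.0, 85), (-13.0, 90), (-12.0, 101), (-11.0, 114), (-10.0, 127), (-9.0, 131), (-8.0, 136)]
scene s7 62.87571674562281 (50, 90) [(8.0, 137), (9.0, 137), (10.0, 137), (11.0, 137), (12.0, 137), (13.0, 138), (14.0, 138), (15.0, 138), (16.0, 135), (17.0, 124), (18.0, 107), (19.0, 89), (20.0, 77), (21.0, 68), (22.0, 62), (23.0, 61), (24.0, 64), (25.0, 68), (26.0, 71), (27.0, 74), (28.0, 76)]
scene s7 62.87571674562281 (50, 90) [(-28.0, 139), (-27.0, 139), (-26.0, 139), (-25.0, 139), (-24.0, 140), (-23.0, 140), (-22.0, 140), (-21.0, 140), (-20.0, 136), (-19.0, 128)
[... 1852 characters left out ...]
, (-39.0, 70), (-38.0, 69), (-37.0, 66), (-36.0, 65), (-35.0, 65), (-34.0, 68), (-33.0, 71), (-32.0, 80), (-31.0, 91), (-30.0, 101), (-29.0, 108), (-28.0, 114), (-27.0, 118), (-26.0, 116), (-25.0, 110), (-24.0, 105), (-23.0, 100), (-22.0, 96), (-21.0, 92), (-20.0, 89), (-19.0, 89), (-18.0, 89), (-17.0, 89), (-16.0, 89), (-15.0, 89), (-14.0, 88)]
top t0 53 (-97, -83) [(14.0, 88), (15.0, 87), (16.0, 87), (17.0, 87), (18.0, 87), (19.0, 87), (20.0, 91), (21.0, 97), (22.0, 104), (23.0, 109), (24.0, 111), (25.0, 113), (26.0, 109), (27.0, 102), (28.0, 94), (29.0, 84), (30.0, 77), (31.0, 74), (32.0, 73), (33.0, 73), (34.0, 73), (35.0, 74), (36.0, 76), (37.0, 82), (38.0, 90), (39.0, 98), (40.0, 106)]
```

>>> drive_tool(
  moves=[
    [[0,0,0.0006,0.001,-0.001,0,0.0005],[0,0,0,0.001,-0.001,0,0],[0,0,0,0.0005,0,0,0],[0,0,0,0,0,0,0]],
  ],
)

```text
clock: 11.35
position: [612.6, 40.8, 36.2]
ee_rot: [0.786, -0.619, 0.0, -0.001]
contact_force: [-0.6, -0.9, -1.5]
gripper_width: 28.8
```

```bash
python3 - <<'E'
from h import *
plan(rig(0,-10,35.2),193.5);rigpos()
E
```

```text
clock 11.35 pos [612.6  40.8  36.2] psi -166.46 j6 -0.094 grip 28.8 F [-0.6 -0.9 -1.5] tz [ 1.7e-03  5.0e-04 -1.0e+00]
turn wz rad 0.001 tool delta mm [-50.3   0.7   1. ]
rotvec tool [-0.0018  0.0001  0.0006]  delta in target axes [-50.3   0.7   1. ]
TCP in rig: 0.7 -60.3 36.2
```

>>> drive_tool(
  moves=[
    [[0,-0.003,0.0005,0.0005,-0.001,0,0],[0,-0.005,0,0,0,0,0],[0,-0.005,0,0,0,0,0],[0,-0.003,0,0,0,0,0],[0,-0.001,0,0,0,0,0],[0,0,0,0,0,0,0]],
  ],
)

```text
clock: 11.95
position: [607.7, 59.2, 35.7]
ee_rot: [0.786, -0.619, 0.0, -0.0]
contact_force: [-0.2, 0.1, -2.1]
gripper_width: 29.1
```

```bash
python3 - <<'E'
from h import *
plan(rig(0,-10,35.2),193.5);rigpos()
E
```

```text
clock 11.95 pos [607.7  59.2  35.7] psi -166.42 j6 -0.125 grip 29.1 F [-0.2  0.1 -2.1] tz [ 7.e-04  3.e-04 -1.e+00]
turn wz rad 0.001 tool delta mm [-31.3   0.2   0.5]
rotvec tool [-0.0008  0.0001  0.0014]  delta in target axes [-31.3   0.2   0.5]
TCP in rig: 0.2 -41.3 35.7
```

>>> drive_tool(
  moves=[
    [[0,-0.003,0,0.0003,0,0,0.001],[0,-0.006,0,0,0,0,0],[0,-0.007,0,0,0,0,0],[0,-0.006,0,0,0,0,0],[0,-0.004,0,0,0,0,0],[0,-0.002,0,0,0,0,0],[0,-0.001,0,0,0,0,0],[0,0,0,0,0,0,0]],
  ],
)

```text
clock: 12.75
position: [600.3, 90.3, 35.5]
ee_rot: [0.786, -0.619, 0.0, -0.0]
contact_force: [-0.7, -0.4, -2.3]
gripper_width: 29.0
```

```bash
python3 - <<'E'
from h import *
plan(rig(0,1,35.2),193.5);rigpos()
grab('scene','s8');crop('s8','c14',300,230,430,310,6);grab('top','t8')
E
```

```text
clock 12.75 pos [600.3  90.3  35.5] psi -166.46 j6 -0.179 grip 29.0 F [-0.7 -0.4 -2.3] tz [ 9.e-04  4.e-04 -1.e+00]
turn wz rad 0.001 tool delta mm [-10.3   0.3   0.3]
rotvec tool [-0.001   0.0002  0.0008]  delta in target axes [-10.3   0.3   0.3]
TCP in rig: 0.3 -9.3 35.5
```

View pics/c14.png

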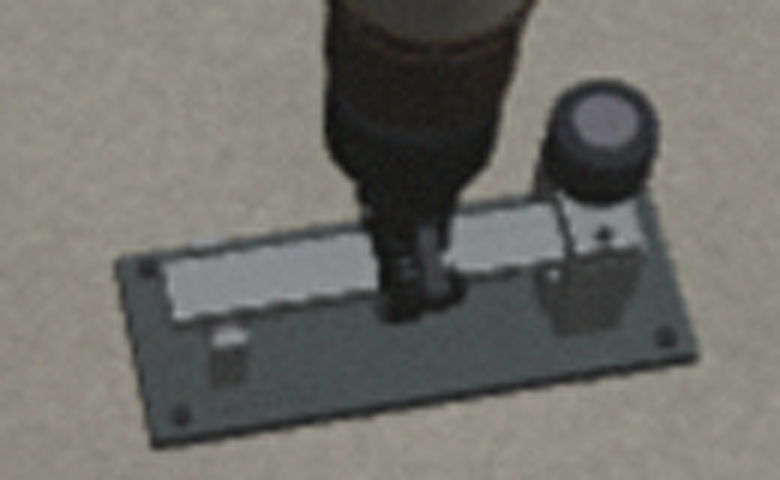

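>>> drive_tool(
  moves=[
    [[0,-0.002,0,0,0,0,0],[0,-0.002,0,0,0,0,0],[0,-0.002,0,0,0,0,0],[0,-0.001,0,0,0,0,0],[0,-0.001,0,0,0,0,0],[0,0,0,0,0,0,0]],
  ],
)

```text
clock: 13.45
position: [598.4, 97.9, 35.4]
ee_rot: [0.785, -0.619, 0.0, -0.0]
contact_force: [-0.5, 0.1, -1.7]
gripper_width: 28.8
```

```bash
python3 - <<'E'
from h import *
plan(rig(0,1,35.2),193.5);rigpos()
E
```

```text
clock 13.45 pos [598.4  97.9  35.4] psi -166.53 j6 -0.194 grip 28.8 F [-0.5  0.1 -1.7] tz [ 8.e-04  3.e-04 -1.e+00]
turn wz rad -0.001 tool delta mm [-2.4  0.2  0.2]
rotvec tool [-0.0009  0.0001 -0.0005]  delta in target axes [-2.4  0.2  0.2]
TCP in rig: 0.2 -1.4 35.4
```

>>> drive_tool(
  moves=[
    [[0,-0.001,0,0,0,0,0],[0,-0.001,0,0,0,0,0],[0,-0.001,0,0,0,0,0],[0,-0.001,0,0,0,0,0]],
  ],
)

```text
clock: 13.85
position: [597.4, 102.0, 35.4]
ee_rot: [0.785, -0.619, 0.0, -0.0]
contact_force: [-0.2, -0.4, -1.7]
gripper_width: 28.9
```

```bash
python3 - <<'E'
from h import *
plan(rig(0,1,35.2),193.5);rigpos()
E
```

```text
clock 13.85 pos [597.4 102.   35.4] psi -166.54 j6 -0.201 grip 28.9 F [-0.2 -0.4 -1.7] tz [ 8.e-04  3.e-04 -1.e+00]
turn wz rad -0.001 tool delta mm [1.7 0.2 0.2]
rotvec tool [-0.0008  0.0001 -0.0007]  delta in target axes [1.7 0.2 0.2]
TCP in rig: 0.2 2.7 35.4
```

>>> drive_tool(
  moves=[
    [[0,-0.001,0,0,0,0,0],[0,-0.001,0,0,0,0,0],[0,-0.001,0,0,0,0,0]],
  ],
)

```text
clock: 14.15
position: [597.2, 102.1, 35.7]
ee_rot: [0.785, -0.62, 0.001, 0.001]
contact_force: [1.8, -4.2, -0.5]
gripper_width: 29.2
```

```bash
python3 - <<'E'
from h import *
plan(rig(0,1,35.2),193.5);rigpos()
E
```

```text
clock 14.15 pos [597.2 102.1  35.7] psi -166.56 j6 -0.207 grip 29.2 F [ 1.8 -4.2 -0.5] tz [ 6.0e-04 -3.5e-03 -1.0e+00]
turn wz rad -0.001 tool delta mm [1.9 0.  0.5]
rotvec tool [ 0.0003 -0.0036 -0.0011]  delta in target axes [1.9 0.  0.5]
TCP in rig: 0.1 2.9 35.7
```

>>> drive_tool(
  moves=[
    [[0,-0.0003,0,0.001,0,-0.0015,0],[0,-0.0003,0,0.001,0,-0.001,0],[0,-0.0003,0,0.001,0,0,0],[0,0,0,0.0005,0,0,0],[0,0,0,0,0,0,0]],
  ],
)

```text
clock: 14.65
position: [597.4, 102.1, 32.7]
ee_rot: [0.785, -0.62, 0.001, 0.0]
contact_force: [0.8, -4.0, -0.5]
gripper_width: 29.0
```

```bash
python3 - <<'E'
from h import *
plan(rig(0,1,35.2),193.5);rigpos()
E
```

```text
clock 14.65 pos [597.4 102.1  32.7] psi -166.58 j6 -0.204 grip 29.0 F [ 0.8 -4.  -0.5] tz [ 6.0e-04 -1.4e-03 -1.0e+00]
turn wz rad -0.001 tool delta mm [ 1.9  0.2 -2.5]
rotvec tool [-0.0003 -0.0015 -0.0014]  delta in target axes [ 1.9  0.2 -2.5]
TCP in rig: 0.3 2.9 32.7
```

>>> drive_tool(
  moves=[
    [[0,-0.0002,0,0.0006,0,-0.001,0],[0,0,0,0.0004,0,0,0],[0,0,0,0,0,0,0]],
  ],
)

```text
clock: 14.95
position: [597.4, 102.2, 32.6]
ee_rot: [0.785, -0.619, 0.0, 0.0]
contact_force: [0.3, -3.6, -0.7]
gripper_width: 29.3
```

```bash
python3 - <<'E'
from h import *
plan(rig(0,1,35.2),193.5);rigpos()
E
```

```text
clock 14.95 pos [597.4 102.2  32.6] psi -166.56 j6 -0.203 grip 29.3 F [ 0.3 -3.6 -0.7] tz [ 6.e-04 -8.e-04 -1.e+00]
turn wz rad -0.001 tool delta mm [ 1.9  0.2 -2.6]
rotvec tool [-0.0004 -0.0009 -0.001 ]  delta in target axes [ 1.9  0.2 -2.6]
TCP in rig: 0.3 2.9 32.6
```

Seated: z has stopped falling at 32.6 and about 4 N presses against the end stop. Now release, rise and check.

>>> drive_tool(
  moves=[
    [[0.4,0,0,0,0,0,0],[0.65,0,0,0,0,0,0],[0.65,0,0,0,0,0,0],[0.65,0,0,0,0,0,0],[0.65,0,0,-0.005,0,0,0],[0.65,0,0,-0.015,0,0,0],[0.65,0,0,-0.03,0,0,0],[0.65,0,0,-0.04,0,0,0],[0.65,0,0,-0.04,0,0,0],[0.65,0,0,-0.02,0,0,0],[0.65,0,0,-0.01,0,0,0],[0.65,0,0,-0.002,0,0,0],[0.65,0,0,0,0,0,0]],
  ],
)

```text
clock: 16.25
position: [596.7, 105.0, 200.9]
ee_rot: [0.785, -0.619, -0.0, -0.001]
contact_force: [-1.1, -0.4, 0.2]
gripper_width: 55.6
```

```bash
python3 - <<'E'
from h import *
plan(rig(0,80,190),193.5);rigpos()
grab('scene','s9');crop('s9','c15',300,200,430,310,6);grab('top','t9')
E
```

```text
clock 16.25 pos [596.7 105.  200.9] psi -166.47 j6 -0.203 grip 55.6 F [-1.1 -0.4  0.2] tz [ 9.0e-04  2.1e-03 -1.0e+00]
turn wz rad 0.0 tool delta mm [-74.1   0.2  11. ]
rotvec tool [-0.0013  0.0019  0.0005]  delta in target axes [-74.1   0.2  10.9]
TCP in rig: 0.2 5.9 200.9
```

View pics/c15.png

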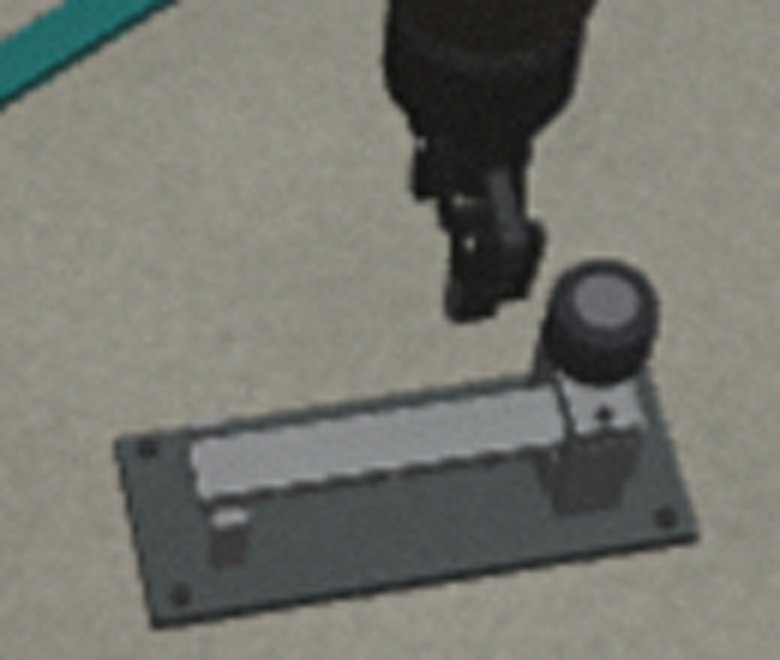

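```bash
python3 - <<'E'
from prof import *
import h
n='scene';t='s9'
o=np.array(h.rig(0,0,0)[:2])
q=pt('scene',333.6,278.3,z=57)[:2]; print('rear end in rig (biased)',(q@RX-L).round(1) if 0 else (q@h.RX-h.L).round(1),(q@h.RY-h.M).round(1))
# plate rear end in same cam
g=cv2.cvtColor(cv2.imread('pics/s9.png'),cv2.COLOR_BGR2GRAY).astype(np.float32)
def along(z,xs,ys):
    out=[]
    for y in ys:
        uv=np.array([proj(n,np.r_[o+h.RX*x+h.RY*y,z]) for x in xs],np.float32)
        out.append(np.median(cv2.remap(g,uv[:,0][None].copy(),uv[:,1][None].copy(),1)))
    return [(float(y),int(v)) for y,v in zip(ys,out)]
print('bar end',along(57,np.arange(-4,10,2),np.arange(-112,-90,1)))
print('plate end',along(12,np.arange(10,40,4),np.arange(-140,-120,1)))
print('side',[ (float(a),int(b)) for a,b in zip(*[x[60:110:2] for x in prof(n,t,o,57,(-70,40),60)])])
E
```

```text
rear end in rig (biased) 5.8 -95.5
bar end [(-112.0, 77), (-111.0, 77), (-110.0, 76), (-109.0, 75), (-108.0, 75), (-107.0, 74), (-106.0, 73), (-105.0, 72), (-104.0, 71), (-103.0, 74), (-102.0, 78), (-101.0, 88), (-100.0, 106), (-99.0, 119), (-98.0, 130), (-97.0, 137), (-96.0, 138), (-95.0, 138), (-94.0, 138), (-93.0, 138), (-92.0, 137), (-91.0, 137)]
plate end [(-140.0, 138), (-139.0, 137), (-138.0, 138), (-137.0, 139), (-136.0, 140), (-135.0, 141), (-134.0, 141), (-133.0, 139), (-132.0, 134), (-131.0, 127), (-130.0, 110), (-129.0, 91), (-128.0, 77), (-127.0, 70), (-126.0, 69), (-125.0, 72), (-124.0, 74), (-123.0, 75), (-122.0, 75), (-121.0, 75)]
side [(-30.0, 140), (-29.0, 140), (-28.0, 141), (-27.0, 142), (-26.0, 142), (-25.0, 142), (-24.0, 142), (-23.0, 141), (-22.0, 135), (-21.0, 125), (-20.0, 114), (-19.0, 103), (-18.0, 93), (-17.0, 83), (-16.0, 78), (-15.0, 75), (-14.0, 76), (-13.0, 82), (-12.0, 92), (-11.0, 104), (-10.0, 117), (-9.0, 128), (-8.0, 133), (-7.0, 136), (-6.0, 138)]
```

>>> drive_tool(
  moves=[
    [[0.65,0,0,0,0,0,-0.05],[0.9,0,0,0,0,0,-0.1],[0.9,0,0,0,0,0,-0.1],[0.9,0,0,0,0,0,-0.1],[0.9,0,0,0,0,0,-0.1]],
  ],
)

```text
clock: 16.85
position: [592.9, 103.7, 190.8]
ee_rot: [0.907, -0.421, -0.007, 0.005]
contact_force: [-0.6, 0.4, 0.3]
gripper_width: 76.4
```

>>> drive_tool(
  moves=[
    [[0.9,0,0,0,0,0,-0.1],[0.9,0,0,0,0,0,-0.1],[0.9,0,0,0,0,0,-0.1],[0.9,0,0,0,0,0,-0.1],[0.9,0,0,0,0,0,-0.1]],
  ],
)

```text
clock: 17.35
position: [589.1, 102.4, 181.0]
ee_rot: [0.985, -0.173, -0.016, 0.008]
contact_force: [0.4, 0.3, 0.2]
gripper_width: 77.0
```

>>> drive_tool(
  moves=[
    [[0.9,0,0,0,0,0,-0.1],[0.9,0,0,0,0,0,-0.1],[0.9,0,0,0,0,0,-0.1],[0.9,0,0,0,0,0,-0.1],[0.9,0,0,0,0,0,-0.1],[0.9,0,0,0,0,0,-0.05],[0.9,0,0,0,0,0,-0.02],[0.9,0,0,0,0,0,0]],
  ],
)

```text
clock: 18.15
position: [583.2, 100.4, 166.3]
ee_rot: [0.992, 0.123, -0.031, 0.006]
contact_force: [-0.7, -0.2, -0.2]
gripper_width: 76.9
```

```bash
python3 - <<'E'
from h import *
plan(rig(0,80,190),302);rigpos()
E
```

```text
clock 18.15 pos [583.2 100.4 166.3] psi -75.88 j6 1.381 grip 76.9 F [-0.7 -0.2 -0.2] tz [-0.0592 -0.0201 -0.998 ]
turn wz rad -0.312 tool delta mm [ 13.3 -75.2 -24.9]
rotvec tool [-0.0047  0.0627 -0.3122]  delta in target axes [ 37.2 -67.1 -23.7]
TCP in rig: -13.9 4.5 166.3
```

>>> drive_tool(
  moves=[
    [[0.9,0.002,-0.005,-0.01,0,0.015,-0.03],[0.9,0.003,-0.015,-0.01,0,0.02,-0.05],[0.9,0.005,-0.02,-0.01,0,0.02,-0.05],[0.9,0.005,-0.015,0,0,0.01,-0.05],[0.9,0.005,-0.008,0,0,0,-0.05],[0.9,0.002,-0.003,0,0,0,-0.03],[0.9,0,0,0,0,0,0],[0.9,0,0,0,0,0,0]],
  ],
)

```text
clock: 18.95
position: [582.0, 178.5, 199.4]
ee_rot: [0.965, 0.261, 0.005, -0.001]
contact_force: [-0.0, -1.5, -0.5]
gripper_width: 76.9
```

```bash
python3 - <<'E'
from h import *
plan(rig(0,80,180),302);rigpos()
E
```

```text
clock 18.95 pos [582.  178.5 199.4] psi -59.7 j6 1.535 grip 76.9 F [-0.  -1.5 -0.5] tz [ 0.0098  0.0048 -0.9999]
turn wz rad -0.03 tool delta mm [-3.4 -0.2 19.3]
rotvec tool [ 0.0009 -0.0108 -0.0296]  delta in target axes [-3.1 -0.3 19.4]
TCP in rig: 3.1 80.8 199.4
```

>>> drive_tool(
  moves=[
    [[0.9,-0.001,0,0.005,0,-0.003,-0.01],[0.9,-0.001,0,0.012,0,-0.003,-0.01],[0.9,-0.001,0,0.015,0,-0.002,-0.005],[0.9,0,0,0.01,0,0,0],[0.9,0,0,0.004,0,0,0],[0.9,0,0,0.001,0,0,0],[0.9,0,0,0,0,0,0]],
  ],
)

```text
clock: 19.65
position: [578.6, 174.4, 146.6]
ee_rot: [0.962, 0.273, -0.001, 0.001]
contact_force: [-0.3, 0.5, 0.8]
gripper_width: 76.6
```

```bash
python3 - <<'E'
from h import *
plan(rig(0,80,112),302);rigpos()
grab('scene','s10');crop('s10','c16',350,180,450,290,6)
E
```

```text
clock 19.65 pos [578.6 174.4 146.6] psi -58.33 j6 1.563 grip 76.6 F [-0.3  0.5  0.8] tz [-0.0015 -0.0016 -1.    ]
turn wz rad -0.006 tool delta mm [ 2.  -2.  34.6]
rotvec tool [ 0.0006  0.0021 -0.0058]  delta in target axes [ 1.9 -2.  34.6]
TCP in rig: -1.2 77.5 146.6
```

View pics/c16.png

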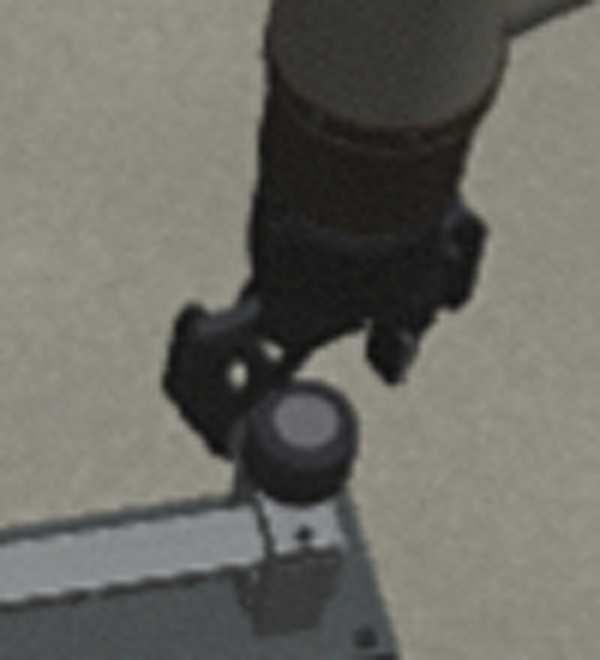

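```bash
crop=1; python3 - <<'E'
from h import *
crop('s0','c17',380,235,420,275,15);crop('t0','c18',235,200,275,240,15)
q=pt('scene',401.2,250.2,z=145)[:2];print(q@RX-L,q@RY-M)
E
```

```text
3.7096183486445398 83.57425613343199
```

View pics/c17.png

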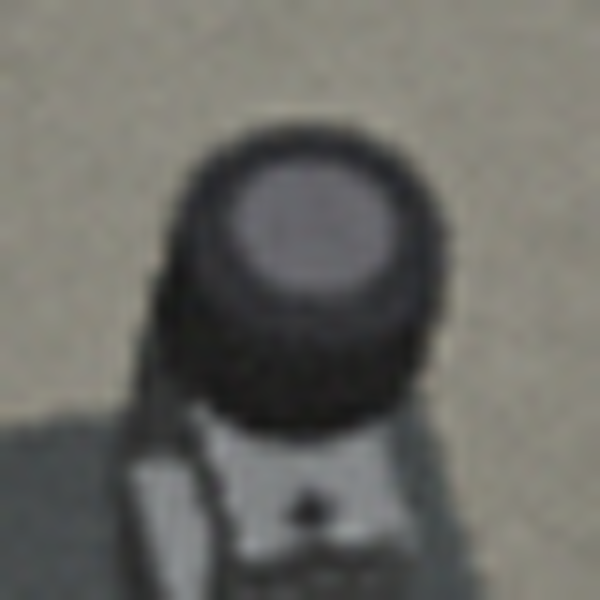

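View pics/c18.png

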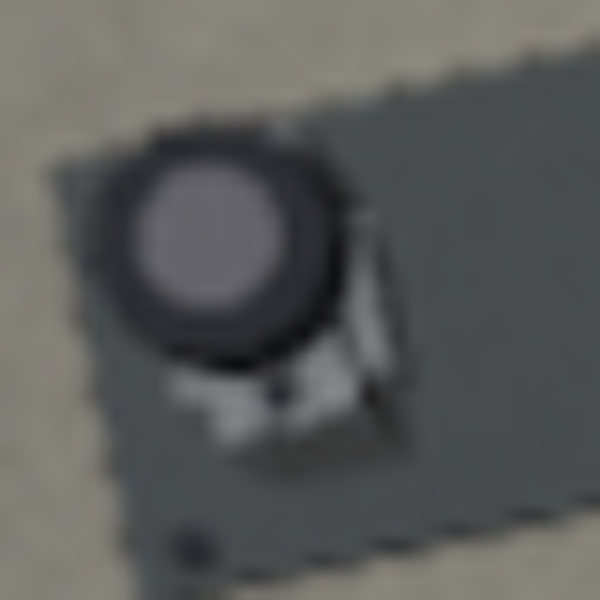

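>>> drive_tool(
  moves=[
    [[0.9,0.001,-0.001,0.006,0,0.001,-0.002],[0.9,0.0005,-0.0005,0.01,0,0,0],[0.9,0,0,0.01,0,0,0],[0.9,0,0,0.006,0,0,0],[0.9,0,0,0.002,0,0,0],[0.9,0,0,0,0,0,0],[0.9,0,0,0,0,0,0]],
  ],
)

```text
clock: 20.4
position: [579.7, 177.1, 110.5]
ee_rot: [0.962, 0.274, 0.001, 0.0]
contact_force: [0.7, -0.2, 0.9]
gripper_width: 76.9
```

```bash
python3 - <<'E'
from h import *
plan(rig(0,80,106),302);rigpos()
E
```

```text
clock 20.4 pos [579.7 177.1 110.5] psi -58.18 j6 1.562 grip 76.9 F [ 0.7 -0.2  0.9] tz [ 1.2e-03 -2.0e-04 -1.0e+00]
turn wz rad -0.003 tool delta mm [-0.5 -0.3  4.5]
rotvec tool [ 0.0008 -0.001  -0.0032]  delta in target axes [-0.5 -0.3  4.5]
TCP in rig: 0.6 79.9 110.5
```

Now I'm centred on the knob. I'll lower a little more and close.

>>> drive_tool(
  moves=[
    [[0.9,0,0,0.002,0,0,0],[0.9,0,0,0.0015,0,0,0],[0.9,0,0,0,0,0,0],[0,0,0,0,0,0,0],[0,0,0,0,0,0,0],[0,0,0,0,0,0,0],[0,0,0,0,0,0,0],[0,0,0,0,0,0,0]],
  ],
)

```text
clock: 21.2
position: [580.3, 177.5, 108.2]
ee_rot: [0.962, 0.274, 0.002, -0.0]
contact_force: [-0.7, 0.2, 0.5]
gripper_width: 46.6
```

```bash
python3 - <<'E'
from h import *
plan(rig(0,80,106),302);rigpos();print(arm.read_state()['wrist_torque'])
E
```

```text
clock 21.2 pos [580.3 177.5 108.2] psi -58.17 j6 1.562 grip 46.6 F [-0.7  0.2  0.5] tz [ 0.0035  0.0011 -1.    ]
turn wz rad -0.003 tool delta mm [-1.2 -0.2  2.2]
rotvec tool [ 0.0009 -0.0036 -0.0029]  delta in target axes [-1.2 -0.2  2.2]
TCP in rig: 1.2 80.2 108.2
[0.00316794 0.07216041 0.03175137]
```

>>> drive_tool(
  moves=[
    [[0,0,0,0.0001,0,0,0.04],[0,0,0,0.0002,0,0,0.08],[0,0,0,0.0002,0,0,0.08],[0,0,0,0.0002,0,0,0.08]],
  ],
)

```text
clock: 21.6
position: [580.4, 177.1, 107.6]
ee_rot: [0.991, 0.133, 0.002, 0.0]
contact_force: [-0.6, 0.9, 0.8]
gripper_width: 46.7
```

```bash
python3 - <<'E'
from h import *
plan(rig(0,80,106),302);rigpos();print(arm.read_state()['wrist_torque'])
E
```

```text
clock 21.6 pos [580.4 177.1 107.6] psi -74.66 j6 1.273 grip 46.7 F [-0.6  0.9  0.8] tz [ 3.6e-03 -2.0e-04 -1.0e+00]
turn wz rad -0.291 tool delta mm [-1.2 -0.3  1.6]
rotvec tool [ 0.0017 -0.0032 -0.2908]  delta in target axes [-1.1 -0.6  1.6]
TCP in rig: 1.2 79.8 107.6
[-0.11198199  0.13390025  0.14240016]
```

>>> drive_tool(
  moves=[
    [[0,0,0,0.0002,0,0,0.09],[0,0,0,0.0002,0,0,0.09],[0,0,0,0.0002,0,0,0.09],[0,0,0,0.0002,0,0,0.09],[0,0,0,0.0002,0,0,0.09],[0,0,0,0.0002,0,0,0.09],[0,0,0,0.0002,0,0,0.09],[0,0,0,0.0002,0,0,0.09]],
  ],
)

```text
clock: 22.4
position: [580.2, 176.0, 106.1]
ee_rot: [0.972, -0.237, 0.002, 0.001]
contact_force: [-0.4, 0.2, 0.7]
gripper_width: 47.3
```

```bash
python3 - <<'E'
from h import *
plan(rig(0,80,106),302);rigpos();print(arm.read_state()['wrist_torque'])
E
```

```text
clock 22.4 pos [580.2 176.  106.1] psi -117.39 j6 0.526 grip 47.3 F [-0.4  0.2  0.7] tz [ 0.0024 -0.0035 -1.    ]
turn wz rad -1.037 tool delta mm [-1.4 -0.5  0.1]
rotvec tool [ 0.0038 -0.0023 -1.0365]  delta in target axes [-0.3 -1.4  0.1]
TCP in rig: 0.7 78.8 106.1
[-0.02571867  0.20192813  0.1458903 ]
```

>>> drive_tool(
  moves=[
    [[0,-0.0003,0,0.0002,0,0,0.09],[0,-0.0003,0,0.0002,0,0,0.09],[0,-0.0002,0,0.0002,0,0,0.09],[0,0,0,0.0002,0,0,0.09],[0,0,0,0.0002,0,0,0.09],[0,0,0,0.0002,0,0,0.09],[0,0,0,0.0002,0,0,0.09],[0,0,0,0.0002,0,0,0.09],[0,0,0,0.0002,0,0,0.09],[0,0,0,0.0002,0,0,0.09]],
  ],
)

```text
clock: 23.4
position: [579.0, 175.4, 104.2]
ee_rot: [0.761, -0.649, 0.002, 0.002]
contact_force: [-0.1, 0.1, 0.8]
gripper_width: 46.9
```

```bash
python3 - <<'E'
from h import *
plan(rig(0,80,106),302);rigpos();print(arm.read_state()['wrist_torque'])
E
```

```text
clock 23.4 pos [579.  175.4 104.2] psi -170.87 j6 -0.41 grip 46.9 F [-0.1  0.1  0.8] tz [ 3.0e-04 -6.7e-03 -1.0e+00]
turn wz rad -1.97 tool delta mm [-1.6 -0.5 -1.8]
rotvec tool [ 0.007  -0.0036 -1.9699]  delta in target axes [ 1.1 -1.3 -1.8]
TCP in rig: -0.6 78.4 104.2
[0.18836214 0.27974146 0.11304368]
```

>>> drive_tool(
  moves=[
    [[0,-0.0003,0,0.0002,0,-0.002,0.09],[0,-0.0003,0,0.0002,0,-0.002,0.09],[0,-0.0002,0,0.0002,0,-0.001,0.09],[0,0,0,0.0002,0,0,0.09],[0,0,0,0.0002,0,0,0.09],[0,0,0,0.0002,0,0,0.09],[0,0,0,0.0002,0,0,0.09],[0,0,0,0.0002,0,0,0.09],[0,0,0,0.0002,0,0,0.09]],
  ],
)

```text
clock: 24.3
position: [577.8, 175.8, 102.6]
ee_rot: [-0.43, 0.903, -0.001, -0.002]
contact_force: [-1.3, 0.6, -0.2]
gripper_width: 46.9
```

```bash
python3 - <<'E'
from h import *
plan(rig(0,80,106),302);rigpos();print(arm.read_state()['wrist_torque'])
E
```

```text
clock 24.3 pos [577.8 175.8 102.6] psi 140.97 j6 -1.246 grip 46.9 F [-1.3  0.6 -0.2] tz [-0.0027 -0.0031 -1.    ]
turn wz rad -2.81 tool delta mm [-1.8 -0.3 -3.5]
rotvec tool [ 5.8000e-03 -8.0000e-04 -2.8104e+00]  delta in target axes [ 1.8 -0.4 -3.4]
TCP in rig: -1.6 79.1 102.6
[0.23386699 0.24261987 0.08925101]
```

>>> drive_tool(
  moves=[
    [[0,-0.0003,0,0.0002,0.001,0,0.05],[0,-0.0003,0,0.0001,0.001,0,0.05],[0,-0.0002,0,0.0001,0,0,0.05],[0,0,0,0.0001,0,0,0.05]],
  ],
)

```text
clock: 24.7
position: [577.6, 176.1, 102.2]
ee_rot: [-0.334, 0.942, -0.002, -0.002]
contact_force: [-0.1, 0.2, -0.2]
gripper_width: 46.8
```

```bash
python3 - <<'E'
from h import *
plan(rig(0,80,106),302);rigpos();print(arm.read_state()['wrist_torque'])
E
```

```text
clock 24.7 pos [577.6 176.1 102.2] psi 129.06 j6 -1.456 grip 46.8 F [-0.1  0.2 -0.2] tz [-0.0028 -0.005  -1.    ]
turn wz rad -3.018 tool delta mm [-1.8 -0.3 -3.9]
rotvec tool [ 0.0078 -0.0037 -3.0184]  delta in target axes [ 1.8  0.  -3.8]
TCP in rig: -1.7 79.5 102.2
[0.34216752 0.20706422 0.10383654]
```

>>> drive_tool(
  moves=[
    [[0,0,0,0.0001,0,0,0.05],[0,0,0,0.0001,0,0,0.05],[0,0,0,0.0001,0,0,0.05],[0,0,0,0.0001,0,0,0.05]],
  ],
)

```text
clock: 25.1
position: [577.5, 176.4, 101.7]
ee_rot: [-0.235, 0.972, -0.002, -0.002]
contact_force: [0.3, 0.4, 1.7]
gripper_width: 46.4
```

```bash
python3 - <<'E'
from h import *
plan(rig(0,80,106),302);rigpos();print(arm.read_state()['wrist_torque'])
E
```

```text
clock 25.1 pos [577.5 176.4 101.7] psi 117.17 j6 -1.663 grip 46.4 F [0.3 0.4 1.7] tz [-0.0029 -0.0041 -1.    ]
turn wz rad 3.057 tool delta mm [-1.8 -0.2 -4.3]
rotvec tool [-0.0069  0.0032  3.0574]  delta in target axes [ 1.8  0.4 -4.3]
TCP in rig: -1.8 79.8 101.7
[0.21870751 0.18084131 0.15286013]
```

>>> drive_tool(
  moves=[
    [[0,0,0,0.0001,0,0,0.05],[0,0,0,0.0001,0,0,0.05],[0,0,0,0.0001,0,0,0.05],[0,0,0,0.0001,0,0,0.05]],
  ],
)

```text
clock: 25.5
position: [577.4, 176.7, 101.5]
ee_rot: [-0.133, 0.991, -0.001, -0.002]
contact_force: [-0.3, -0.1, 0.9]
gripper_width: 46.9
```

```bash
python3 - <<'E'
from h import *
plan(rig(0,80,106),302);rigpos();print(arm.read_state()['wrist_torque'])
E
```

```text
clock 25.5 pos [577.4 176.7 101.5] psi 105.3 j6 -1.87 grip 46.9 F [-0.3 -0.1  0.9] tz [-0.0027 -0.0031 -1.    ]
turn wz rad 2.85 tool delta mm [-1.8 -0.1 -4.5]
rotvec tool [-5.3000e-03  2.5000e-03  2.8502e+00]  delta in target axes [ 1.7  0.6 -4.5]
TCP in rig: -1.8 80.1 101.5
[0.31961968 0.23620716 0.15996639]
```

>>> drive_tool(
  moves=[
    [[0,0,0,0.0001,0,0,0.05],[0,0,0,0.0001,0,0,0.05],[0,0,0,0.0001,0,0,0.05],[0,0,0,0.0001,0,0,0.05]],
  ],
)

```text
clock: 25.9
position: [577.9, 177.0, 101.4]
ee_rot: [-0.036, 0.999, -0.002, -0.001]
contact_force: [-1.2, -1.6, 0.3]
gripper_width: 46.4
```

```bash
python3 - <<'E'
from h import *
plan(rig(0,80,106),302);rigpos();print(arm.read_state()['wrist_torque'])
E
```

```text
clock 25.9 pos [577.9 177.  101.4] psi 94.12 j6 -2.068 grip 46.4 F [-1.2 -1.6  0.3] tz [-0.0011 -0.0042 -1.    ]
turn wz rad 2.655 tool delta mm [-1.3 -0.  -4.6]
rotvec tool [-0.0032  0.005   2.655 ]  delta in target axes [ 1.2  0.6 -4.6]
TCP in rig: -1.3 80.2 101.4
[-0.3730061   0.20594263  1.27096074]
```

>>> drive_tool(
  moves=[
    [[0,0,0,0,0,0,0.04],[0,0,0,0,0,0,0.02]],
  ],
)

```text
clock: 26.1
position: [577.9, 176.9, 101.4]
ee_rot: [-0.011, 1.0, -0.004, -0.0]
contact_force: [-0.5, -0.9, 0.6]
gripper_width: 46.9
```

```bash
python3 - <<'E'
from h import *
plan(rig(0,80,106),302);rigpos();print(arm.read_state()['wrist_torque'])
E
```

```text
clock 26.1 pos [577.9 176.9 101.4] psi 91.26 j6 -2.121 grip 46.9 F [-0.5 -0.9  0.6] tz [-8.e-04 -7.e-03 -1.e+00]
turn wz rad 2.605 tool delta mm [-1.3  0.1 -4.6]
rotvec tool [-0.0038  0.0087  2.6051]  delta in target axes [ 1.2  0.6 -4.6]
TCP in rig: -1.3 80.2 101.4
[0.06986373 0.17880747 1.28001464]
```

>>> drive_tool(
  moves=[
    [[0.3,0,0,0,0,0,0],[0.8,0,0,0,0,0,0],[0.9,0,0,0,0,0,0],[0.9,0,0,0,0,0,0],[0.9,0,0,-0.005,0,0,0],[0.9,0,0,-0.015,0,0,0],[0.9,0,0,-0.03,0,0,0],[0.9,0,0,-0.04,0,0,0],[0.9,0,0,-0.04,0,0,0],[0.9,0,0,-0.03,0,0,0],[0.9,0,0,-0.015,0,0,0],[0.9,0,0,-0.005,0,0,0],[0.9,0,0,0,0,0,0]],
  ],
)

```text
clock: 27.4
position: [578.1, 176.7, 290.7]
ee_rot: [-0.004, 1.0, -0.002, -0.0]
contact_force: [0.3, -0.0, 0.0]
gripper_width: 76.7
```

```bash
python3 - <<'E'
from h import *
plan(rig(0,80,260),302)
grab('scene','s11');crop('s11','c19',310,190,430,310,6);grab('top','t11')
for t in('s0','s9','s11'):
    im=cv2.imread(f'pics/{t}.png')
P=cloud('scene',np.load('pics/s11.npy'));P0=cloud('scene',np.load('pics/s0.npy'))
for nm,Q in(('before',P0),('after',P)): print(nm,'knob top z',np.median(Q[248:253,399:404,2]).round(1),np.median(Q[252:255,399:404,2]).round(1),'bar',end=' ');print(np.median(P[270:276,345:360,2]).round(1))
E
```

```text
clock 27.4 pos [578.1 176.7 290.7] psi 90.47 j6 -2.129 grip 76.7 F [ 0.3 -0.   0. ] tz [-6.0e-04 -3.9e-03 -1.0e+00]
turn wz rad 2.591 tool delta mm [-1.1  0.5 30.7]
rotvec tool [-2.2000e-03  4.8000e-03  2.5914e+00]  delta in target axes [ 1.1  0.3 30.7]
before knob top z 146.7 145.5 bar 56.1
after knob top z 139.0 139.5 bar 56.1
```

View pics/c19.png

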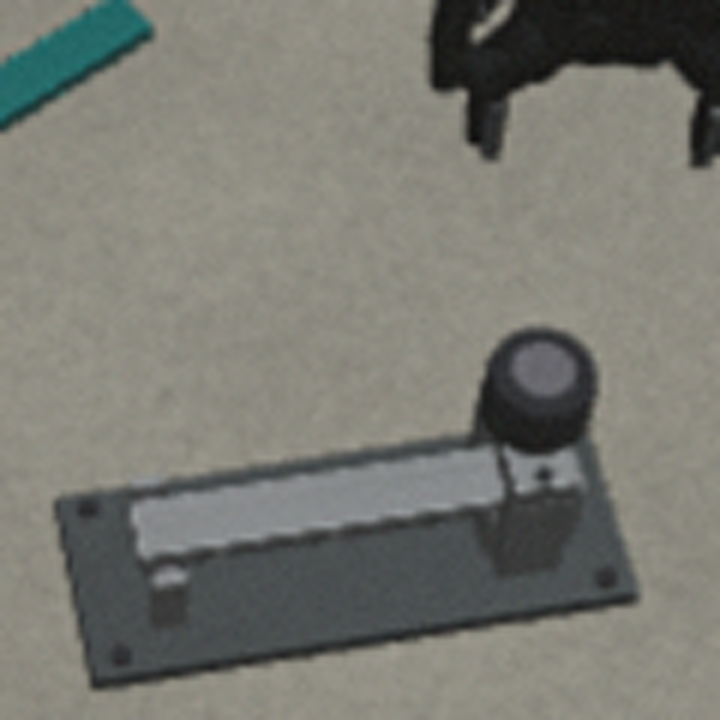

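View pics/s11.png

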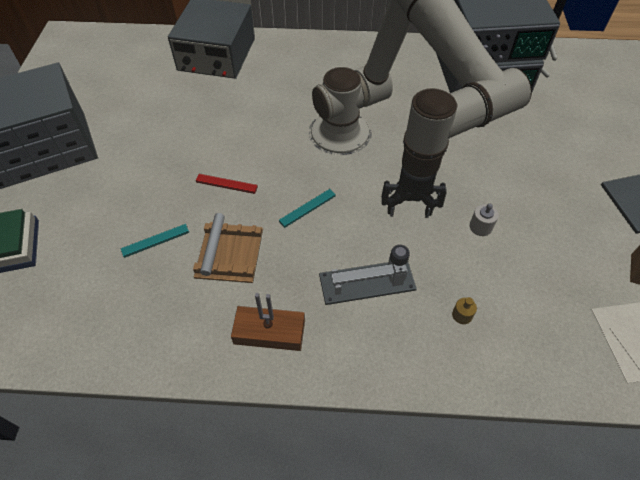

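```bash
python3 - <<'E'
from h import *
n='scene'; o=np.array(rig(0,0,0)[:2])
for t in('s9','s11'):
    g=cv2.cvtColor(cv2.imread(f'pics/{t}.png'),cv2.COLOR_BGR2GRAY).astype(np.float32)
    out=[]
    for y in np.arange(-104,-95,1.):
        uv=np.array([proj(n,np.r_[o+RX*x+RY*y,57]) for x in np.arange(-4,10,2)],np.float32)
        out.append(int(np.median(cv2.remap(g,uv[:,0][None].copy(),uv[:,1][None].copy(),1))))
    print(t,out)
print(arm.job_done())
E
```

```text
s9 [71, 74, 78, 88, 106, 119, 130, 137, 138]
s11 [73, 75, 80, 90, 104, 116, 130, 137, 140]
the job is handed in; nothing more can be done
None
```

The flat aluminium bar is in the beam rig, clamped under the foot. I handed the job in with the clock just past 27 s of the 64 allowed; no verdict is reported.

**What I did**
- I took the bar from the left slot of the rack and slid it through the portal until it pressed on the end stop with about 4 N.
- I lowered it onto the anvil and roller while the foot was still raised, then let go of it.
- I turned the knob clockwise about 3.6 rad in a single grasp, then opened the gripper and rose clear.

**What the last checks showed**
- **Knob:** it ran to its hard stop. The wrist moment rose from 0.16 to 1.28 N m and the fingers then began to slip on the knob. Its top went from about 146 to 139 mm, against 138.6 expected at 3.6 rad.
- **Bar:** its free end did not move between release and the end of tightening. It lies level; depth gives its top at 56 mm, against 57 expected. By eye it is in line with the rig.
- **Bystanders:** in the last scene picture the rod, fork box, weight and can stand where they were. I checked this by eye only.
- **Robot:** the contact force read about zero and the gripper hung about 150 mm above the knob.

**What disagreed or was not measured**
- The two cameras differed by 4 to 5 mm sideways. I corrected this using the gripped bar, whose position the arm knew.
- The end-stop contact came about 2 mm later than I predicted, which is within the uncertainty of where I gripped along the bar.
- I had no way to measure the clamp force on the bar directly.

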